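# Release-stamp a reagent cartridge and load it in the tray

## Robot

A 7-joint arm with a two-finger parallel gripper is mounted at the origin on the work surface. World frame = base frame: x ahead of the robot, y to its left, z up, the work surface at z = 0. Lengths are in m, angles in rad, forces in N, time in s.
With the tool pointing down it reaches from about 0.35 to 0.9 m from the base axis. Payload 8.1 kg.
Tool frame: the origin (TCP) lies on the centre line of the jaws, within the pads' length; the fingertips stand 14 mm ahead of it and the grasp point (between the pads) lies 5 mm behind it; z points along the fingers, y is the direction in which the jaws open and shut (so a half turn about z gives the same grasp; the last joint's range is limited). The gripper opens to 92 mm and grips with 3 to 60 N. Pads are 19 mm wide; open, the fingers measure 130 mm over their backs; the gripper's body (75 mm by 190 mm) begins 47 mm behind the grasp point.
Start: joints at [-0.103, 0.434, 0.025, 1.573, -0.012, 1.134, -0.075], TCP at [0.625, -0, 0.217] pointing down, gripper open.
Joint ranges: [-2.62, 2.62], [-0.44, 2.09], [-1.27, 1.32], [0.08, 2.57], [-1.32, 4.46], [0.12, 2], [-2.74, 2.74]. Speed limits (rad/s): [2.22, 2.22, 3.01, 3.01, 3.14, 3.14, 3.14].

## Interface

Orientations are given as a unit quaternion [x, y, z, w].
In Python, from bench import env gives the robot as it stands. The module is installed in compiled form; this text tells all that it offers.
- The arm moves only by the shell command python3 -m inch 'ROWS' [FORCE]. ROWS is JSON, a list of rows, each an object of numbers: "wx", "wy", "wz": the turn, a rotation vector about the world's x, y, z in degrees; "tx", "ty", "tz": the shift along the world's x, y, z in mm; "jaw": the gripper command: -1 is fully open, 1 is shut, values between are in proportion. A call has 1 to 5 rows; each row is the pose to reach, as a shift and turn from the pose commanded when the call began; what a row does not reach only later rows make up. A row lasts 1/8 s, in which the tool goes at most 62.5 mm and 10.7 degrees, less where a joint would pass 70% of its speed; a pose out of reach is approached as far as the arm can. A call with a gripper value outside its range is refused whole. The fingers move at their own pace and stop on an object; FORCE is the grip in N (left out, the last holds). Time passes only in rows, so rows that repeat a pose let the fingers close. It gives the time, the measured TCP pose, the force and the opening at its end, in the units of the state.
- env.get_obs(): the state, without advancing time (a new reading comes with each control period).
- env.get_image(name): name is "scene" or "side" or "wrist"; returns (picture, depth): 420x560x3 uint8, blue, green, red; 420x560 float32, m along the optical axis (not along the pixel's ray), 0 where there is no reading.
- env.camera_params(name): a dict with "K" (3x3 intrinsics, pixels), "T" (4x4, takes a point from camera to world coordinates). Camera axes: x right, y down, z forward; pixel columns grow to the right and rows downward; lengths in m; the calibration is good to about 2 mm. A picture is of the moment at which its call begins: read the wrist's pose just before it. camera_params takes no time and is no camera call; for the wrist camera it gives the pose at the moment of the call.
- env.sign_off(): hands the job in, once; it reports no verdict.
The state is a dict: "t": time; "joints": joint angles; "qvel": joint speeds; "effort": joint torques, N m; "ee_pos": TCP position; "orientation": TCP orientation; "contact_force": force on the tool from outside, world axes, zero at the start; "torque": the same for the moment, N m; "grip_width": finger opening in m.
Only numpy, scipy, OpenCV 4.12 (cv2) and the standard library are available. Lean on these libraries where they do the work, as an engineer would, in place of code of your own. Each camera call takes 0.05 s, during which the arm holds its last target.

## Task

Take the red-handled stamp from its green mat and stamp the white field on top of the loose cartridge (the one with the yellow fin): centred on the field and in line with it (either way round), pressed squarely until its sole is practically all the way in and held there for a moment without ramming it, then lifted straight off with no smear. Stand the stamp back upright on its mat, then set the stamped cartridge gently down into the empty gap in the tray, fully home and facing the same way as its neighbours, without disturbing the stock in the tray or the bottle, beaker and tip box.

Things in the scene. Friction and masses are not known exactly. Their poses are not given: they have to be found in the camera images.
- stamp: Spring-soled hand stamp, 112 mm tall, 0.2 kg. Origin: centre of the underside of the sole when the sole is fully out; z up the handle, x along the sole's length. Black housing 48 mm (x) by 32 mm (y) from 12 to 58 mm up; above it the red handle, 30 mm (x) by 26 mm (y), from 58 to 112 mm, the place to grip. Starts upright on the mat.
- stamp_sole: The stamp's printing sole, 40 mm (x) by 24 mm (y) by 8 mm, violet, carried under the housing on a spring. It slides up into the stamp by at most 8 mm: it starts to move at about 5.5 N and is fully in at about 12 N; practically all the way in means over 5.5 mm (10 N). Origin: centre of its printing face; same axes as the stamp.
- stamp_face (a point): Centre of the printing face under the sole. Its height in the stamp's own frame is how far the sole is pressed in (0 to 8 mm).
- mat: Green square mat fixed to the bench, 130 x 130 mm, 3 mm thick, where the stamp stands. Origin: centre of the underside, z up.
- cartridge: The loose reagent cartridge to be stamped and loaded (yellow fin), about 0.3 kg, standing on the bench. 120 mm long (its x), 42 mm wide (its y), body 60 mm high, teal. On its top, a grip fin 36 mm (x) by 18 mm (y), rising 42 mm to a top 102 mm above the underside, centred 32 mm along +x; and a white stamp field 58 by 36 mm centred 26 mm along -x. Origin: centre of the underside, z up.
- cartridge_field (a point): Centre of the white stamp field on the cartridge's top face, 60 mm above its underside, with the cartridge's axes.
- tray: Pale loading tray fixed to the bench, 140 mm (x) by 246 mm (y), floor 4 mm thick, lips 14 mm high along the x ends (inside 128 mm apart) and 26 mm high along the y ends. Five places side by side along y, 45 mm apart, x axes all along the tray's x. Four hold stock cartridges, one of the three middle places is empty. Origin: centre of the underside.
- gap: The empty place in the tray, shown by a thin yellow strip on its floor. Origin: centre of the place on the tray floor; a cartridge fully home has its origin here and its x axis along the x of gap. The neighbours leave 48 mm for the 42 mm wide cartridge.
- bottle: Amber bottle beside the cartridge, 60 mm in diameter, 165 mm tall, bystander. Origin: centre of the underside.
- beaker: Clear plastic beaker near the mat, 68 mm in diameter, 85 mm tall, bystander. Origin: centre of the underside.
- tip_box: Blue pipette-tip box with clear lid, 82 mm (x) by 120 mm (y) by 60 mm high, bystander. Origin: centre of the underside.
- stock_a: A stock cartridge standing in the tray, already stamped (pale fin), bystander, same build as the loose one. 120 mm long (its x), 42 mm wide (its y), body 60 mm high, teal. On its top, a grip fin 36 mm (x) by 18 mm (y), rising 42 mm to a top 102 mm above the underside, centred 32 mm along +x; and a white stamp field 58 by 36 mm centred 26 mm along -x. Origin: centre of the underside, z up.
- stock_b: A stock cartridge standing in the tray, already stamped (pale fin), bystander, same build as the loose one. 120 mm long (its x), 42 mm wide (its y), body 60 mm high, teal. On its top, a grip fin 36 mm (x) by 18 mm (y), rising 42 mm to a top 102 mm above the underside, centred 32 mm along +x; and a white stamp field 58 by 36 mm centred 26 mm along -x. Origin: centre of the underside, z up.
- stock_c: A stock cartridge standing in the tray, already stamped (pale fin), bystander, same build as the loose one. 120 mm long (its x), 42 mm wide (its y), body 60 mm high, teal. On its top, a grip fin 36 mm (x) by 18 mm (y), rising 42 mm to a top 102 mm above the underside, centred 32 mm along +x; and a white stamp field 58 by 36 mm centred 26 mm along -x. Origin: centre of the underside, z up.
- stock_d: A stock cartridge standing in the tray, already stamped (pale fin), bystander, same build as the loose one. 120 mm long (its x), 42 mm wide (its y), body 60 mm high, teal. On its top, a grip fin 36 mm (x) by 18 mm (y), rising 42 mm to a top 102 mm above the underside, centred 32 mm along +x; and a white stamp field 58 by 36 mm centred 26 mm along -x. Origin: centre of the underside, z up.

How it is judged:
By the outcome, as a careful person would: the job done as asked, in the order asked, and still so for the second after the job is handed in, with the robot touching nothing.
It also fails if it takes over 72 s, if anything falls off the work surface, if the arm or the gripper's body presses on something with over 40 N, if the wrist force passes 120 N, or if a joint passes its speed limit or range.

## Working session

There is one attempt and no reset: what is moved stays moved. The work goes in short steps, Python scripts to look and compute and a shell command to move; the robot and the scene stay as the last step left them, time stands still between calls to the robot, and variables do not carry over. Pictures are saved under pics/ and viewed, and the job is handed in when it is done.

```bash
mkdir -p pics
cat > h.py <<'E'
import numpy as np, cv2
from bench import env
def grab(n,tag):
    P=env.camera_params(n); im,d=env.get_image(n)
    cv2.imwrite(f'pics/{tag}.png',im); np.savez(f'pics/{tag}.npz',im=im,d=d,K=P['K'],T=P['T']); return im,d,P
def load(tag):
    z=np.load(f'pics/{tag}.npz'); return z['im'],z['d'],z['K'],z['T']
def ray(K,T,uv,z):
    uv=np.atleast_2d(uv).astype(float)
    r=np.c_[uv,np.ones(len(uv))]@np.linalg.inv(K).T@T[:3,:3].T
    o=T[:3,3]; return o+r*((z-o[2])/r[:,2])[:,None]
def cloud(d,K,T):
    v,u=np.mgrid[:d.shape[0],:d.shape[1]]
    p=np.stack([(u-K[0,2])/K[0,0]*d,(v-K[1,2])/K[1,1]*d,d],-1)
    return p@T[:3,:3].T+T[:3,3]
E
python3 - <<'E'
from h import *
for n in ['scene','side','wrist']:
    im,d,P=grab(n,n+'0'); print(n,P['K'].round(1).tolist(),P['T'].round(3).tolist())
print(env.get_obs())
E
```

```text
scene [[395.7, 0.0, 286.3], [0.0, 395.7, 216.8], [0.0, 0.0, 1.0]] [[0.745, 0.418, -0.52, 1.109], [0.667, -0.474, 0.574, -0.533], [-0.007, -0.775, -0.632, 0.667], [0.0, 0.0, 0.0, 1.0]]
side [[411.0, 0.0, 274.8], [0.0, 411.0, 209.1], [0.0, 0.0, 1.0]] [[-0.847, -0.376, 0.376, 0.267], [-0.532, 0.591, -0.607, 0.588], [0.006, -0.714, -0.7, 0.721], [0.0, 0.0, 0.0, 1.0]]
wrist [[303.4, 0.0, 280.1], [0.0, 303.4, 209.3], [0.0, 0.0, 1.0]] [[1.0, 0.0, 0.0, 0.625], [0.0, -0.955, -0.297, 0.081], [0.0, 0.297, -0.955, 0.383], [0.0, 0.0, 0.0, 1.0]]
{'t': 0.15, 'joints': array([-0.10258668,  0.43504997,  0.02498488,  1.57388942, -0.01162277,
        1.13397657, -0.07507653]), 'qvel': array([-9.77886504e-04, -2.74949842e-03, -1.93816944e-03, -3.57777226e-03,
        3.97732760e-05,  2.32387796e-04, -1.32749610e-03]), 'effort': array([ 9.13879558e-04, -6.68263149e+01,  9.85680185e-01, -3.14695251e+01,
       -6.03506877e-02,  3.94195947e-02,  8.07748006e-05]), 'ee_pos': array([ 6.24605956e-01, -5.46056458e-05,  2.16732903e-01]), 'orientation': array([ 7.07134205e-01,  7.07079111e-01, -4.47716323e-04, -3.82763937e-04]), 'contact_force': array([-1.1643122 , -0.90799463, -0.2797893 ]), 'torque': array([ 0.03965719, -0.01283108,  0.07267818]), 'grip_width': 0.09186059075790722}
```

View pics/scene0.png

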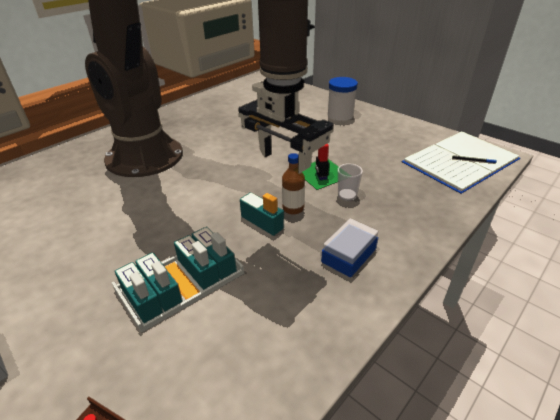

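View pics/side0.png

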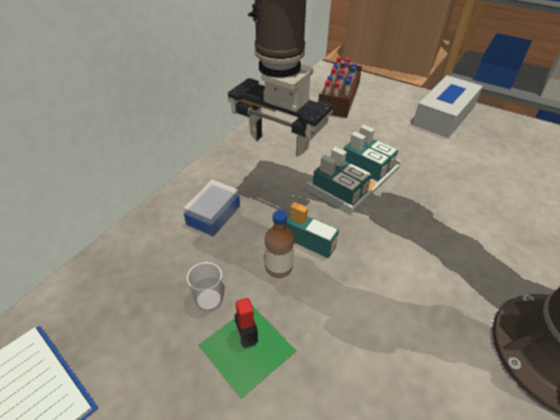

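View pics/wrist0.png

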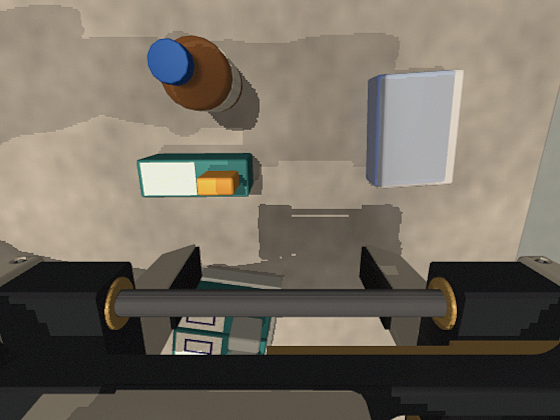

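The scene view shows the stamp at (322,165) on the mat, the cartridge at (262,213), the bottle at (293,190), the beaker at (349,182) and the tray around (178,275). The yellow gap is at (181,280). The side view shows the stamp at (246,320). In the wrist view the cartridge is at (195,175) and the tip box at (410,130). Next I measure positions.

```bash
cat >> h.py <<'E'
def mask(im,name):
    h=cv2.cvtColor(im,cv2.COLOR_BGR2HSV); H,S,V=[h[...,i].astype(int) for i in range(3)]
    m={'red':((H<6)|(H>174))&(S>170)&(V>90),'green':(abs(H-65)<12)&(S>120)&(V>60),
     'orange':(H>9)&(H<26)&(S>190)&(V>130),'teal':(H>80)&(H<100)&(S>110)&(V>25),
     'blue':(H>105)&(H<130)&(S>150),'white':(S<40)&(V>205)}[name]
    return m
def comps(m,amin=40):
    n,l,s,c=cv2.connectedComponentsWithStats(m.astype(np.uint8))
    return [(l==i,s[i],c[i]) for i in range(1,n) if s[i,4]>=amin]
E
python3 - <<'E'
from h import *
for t in ['scene0','side0','wrist0']:
    im,d,K,T=load(t); C=cloud(d,K,T)
    for n in ['red','green','orange','teal','blue']:
        for m,s,c in comps(mask(im,n)):
            p=C[m&(d>0)]
            if len(p)<20: continue
            q=np.percentile(p,[3,50,97],axis=0).round(3)
            print(t,n,s.tolist(),q.tolist())
E
```

```text
scene0 red [320, 144, 8, 17, 110] [[0.513, 0.269, 0.068], [0.522, 0.277, 0.091], [0.528, 0.286, 0.114]]
scene0 red [83, 413, 13, 7, 66] [[0.694, -0.538, 0.051], [0.733, -0.531, 0.102], [0.741, -0.526, 0.104]]
scene0 green [302, 160, 36, 29, 489] [[0.455, 0.233, 0.001], [0.517, 0.28, 0.003], [0.557, 0.36, 0.007]]
scene0 orange [263, 194, 13, 8, 54] [[0.548, 0.004, 0.097], [0.563, 0.009, 0.1], [0.577, 0.017, 0.101]]
scene0 orange [166, 264, 32, 34, 421] [[0.485, -0.271, 0.003], [0.546, -0.25, 0.005], [0.587, -0.235, 0.007]]
scene0 teal [241, 201, 42, 34, 757] [[0.479, -0.008, 0.006], [0.555, -0.006, 0.036], [0.589, 0.026, 0.061]]
scene0 teal [175, 245, 61, 44, 1212] [[0.503, -0.236, 0.014], [0.6, -0.213, 0.047], [0.611, -0.16, 0.065]]
scene0 teal [117, 264, 64, 58, 1385] [[0.5, -0.369, 0.014], [0.58, -0.333, 0.053], [0.591, -0.291, 0.066]]
scene0 blue [329, 77, 28, 15, 355] [[0.259, 0.627, 0.114], [0.309, 0.66, 0.13], [0.35, 0.718, 0.132]]
scene0 blue [289, 154, 9, 9, 77] [[0.542, 0.1, 0.153], [0.555, 0.107, 0.163], [0.563, 0.12, 0.166]]
scene0 blue [403, 161, 76, 32, 105] [[0.661, 0.4
[... 1150 characters left out ...]
62, 0.122, 0.02], [0.787, 0.125, 0.035], [0.799, 0.127, 0.04]]
side0 blue [38, 327, 59, 93, 339] [[0.655, 0.487, 0.0], [0.732, 0.512, 0.002], [0.854, 0.543, 0.005]]
wrist0 teal [137, 153, 116, 44, 1727] [[0.474, -0.002, 0.014], [0.557, 0.033, 0.058], [0.591, 0.036, 0.061]]
wrist0 teal [196, 281, 62, 8, 265] [[0.517, -0.146, 0.016], [0.54, -0.139, 0.022], [0.583, -0.135, 0.033]]
wrist0 teal [173, 317, 60, 38, 487] [[0.488, -0.213, 0.058], [0.549, -0.183, 0.063], [0.563, -0.16, 0.065]]
wrist0 teal [255, 317, 15, 38, 233] [[0.598, -0.214, 0.06], [0.604, -0.182, 0.064], [0.61, -0.159, 0.065]]
wrist0 blue [148, 39, 46, 46, 1639] [[0.54, 0.103, 0.156], [0.553, 0.114, 0.164], [0.564, 0.126, 0.166]]
```

Cartridge is near (0.53,0.015), stamp near (0.51,0.285), and the tray gap near (0.545,-0.25) and yawed. I move over to the stamp for a close wrist view.

```bash
python3 -m inch '[{"tx":-20,"ty":35,"tz":15,"jaw":-1},{"tx":-50,"ty":85,"tz":40,"jaw":-1},{"tx":-80,"ty":140,"tz":50,"jaw":-1},{"tx":-105,"ty":190,"tz":50,"jaw":-1},{"tx":-115,"ty":215,"tz":50,"jaw":-1}]'
python3 -m inch '[{"jaw":-1},{"jaw":-1}]'
python3 - <<'E'
from h import *
im,d,P=grab('wrist','w1')
E
```

```text
$[0]: bad value
$[0]: bad value
```

View pics/w1.png

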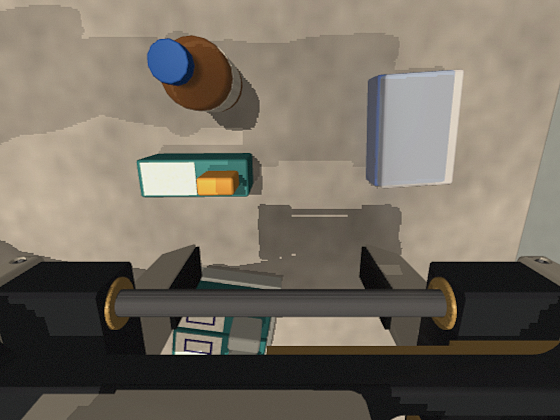

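The view is unchanged because the move was refused. I'll give every key.

```bash
python3 -m inch '[{"wx":0,"wy":0,"wz":0,"tx":-20,"ty":35,"tz":15,"jaw":-1},{"wx":0,"wy":0,"wz":0,"tx":-50,"ty":85,"tz":40,"jaw":-1},{"wx":0,"wy":0,"wz":0,"tx":-80,"ty":140,"tz":50,"jaw":-1},{"wx":0,"wy":0,"wz":0,"tx":-105,"ty":190,"tz":50,"jaw":-1},{"wx":0,"wy":0,"wz":0,"tx":-115,"ty":215,"tz":50,"jaw":-1}]'
python3 -m inch '[{"wx":0,"wy":0,"wz":0,"tx":0,"ty":0,"tz":0,"jaw":-1},{"wx":0,"wy":0,"wz":0,"tx":0,"ty":0,"tz":0,"jaw":-1}]'
python3 - <<'E'
from h import *
im,d,P=grab('wrist','w2')
E
```

```text
t: 0.82
ee_pos: [0.5078, 0.2186, 0.2677]
orientation: [0.706, 0.709, 0.0, -0.001]
contact_force: [-0.2, 0.5, 0.6]
grip_width: 0.0919
t: 1.08
ee_pos: [0.5104, 0.214, 0.2672]
orientation: [0.707, 0.707, -0.0, 0.0]
contact_force: [0.9, -0.5, -0.2]
grip_width: 0.0917
```

View pics/w2.png

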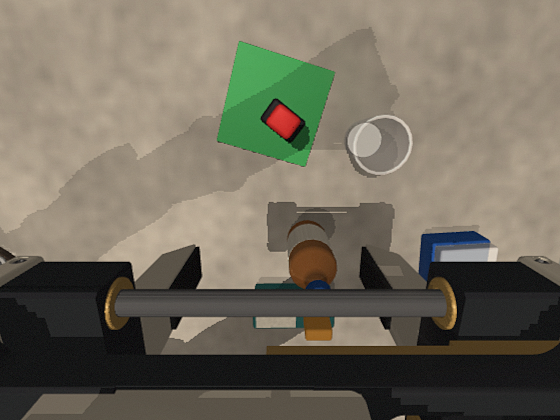

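Wrist view shows the stamp at (284,121) on the mat, turned about -40° in the picture, with the beaker at (380,145). The handle's top face comes from red plus depth.

```bash
cat >> h.py <<'E'
def rect(xy):
    (c,s,a)=cv2.minAreaRect((xy*1000).astype(np.float32)); 
    if s[0]<s[1]: s=s[::-1]; a=a+90
    a=(a+90)%180-90
    return np.round(c,1).tolist(),np.round(s,1).tolist(),round(a,1)
def topface(t,m,z,tol=.004):
    im,d,K,T=load(t); C=cloud(d,K,T)
    m=m&(abs(C[...,2]-z)<tol); m=max(comps(m,5),key=lambda q:q[1][4])[0]
    v,u=np.nonzero(m); X=ray(K,T,np.c_[u,v],z)
    return rect(X[:,:2]),len(u),np.median(C[m],0).round(4).tolist(),(X[:,:2].mean(0)*1000).round(1).tolist()
E
python3 - <<'E'
from h import *
for t in ['w2','side0','scene0']:
    im,d,K,T=load(t)
    print(t,topface(t,mask(im,'red')&(np.arange(420)[:,None]<400),.115))
im,d,K,T=load('w2'); 
v,u=np.nonzero(mask(im,'green')); m=mask(im,'green'); X=ray(K,T,np.c_[u,v],.003); print('mat',rect(X[:,:2]))
C=cloud(d,K,T)
# black housing top: z 61 near stamp
h=cv2.cvtColor(im,cv2.COLOR_BGR2HSV)
b=(h[...,2]<45); print('housing',topface('w2',b&(np.arange(420)[:,None]<180),.061))
E
```

```text
w2 (([514.6, 288.5], [27.9, 24.6], -37.7), 673, [0.5143, 0.289, 0.1141], [514.5, 288.6])
side0 (([512.4, 291.0], [28.0, 24.4], -39.5), 190, [0.5117, 0.2906, 0.1144], [511.9, 291.2])
scene0 (([524.5, 280.8], [12.1, 8.4], -52.7), 8, [0.5244, 0.2845, 0.1133], [525.7, 280.9])
mat ([502.7, 304.9], [128.7, 128.5], 73.7)
housing (([529.7, 277.7], [31.8, 12.7], 63.1), 125, [0.5316, 0.2765, 0.0599], [530.8, 276.7])
```

Run:
```python
from h import *
im,d,K,T=load('w2'); print('beaker',ray(K,T,[[380,145]],.085))
for t in ['wrist0','side0','scene0']:
    im,d,K,T=load(t); C=cloud(d,K,T)
    reg=(C[...,0]>.44)&(C[...,0]<.61)&(C[...,1]>-.03)&(C[...,1]<.06)&(d>0)
    h=cv2.cvtColor(im,cv2.COLOR_BGR2HSV)
    w=(h[...,1]<70)&(h[...,2]>140)&reg
    print(t,'field',topface(t,w,.06))
    top=reg&(abs(C[...,2]-.06)<.004)
    print('  top',topface(t,top,.06))
    print('  fin',topface(t,reg&(C[...,2]>.09)&mask(im,'orange'),.102))
```

```text
beaker [[0.62437221 0.26229539 0.085     ]]
wrist0 field (([504.4, 14.9], [59.2, 36.3], 0.0), 1835, [0.5041, 0.0156, 0.0597], [504.2, 15.3])
  top (([531.7, 16.0], [119.0, 40.6], 0.0), 3165, [0.5181, 0.0201, 0.0595], [524.1, 18.1])
  fin (([570.7, 9.7], [3.8, 0.0], 0.0), 5, [0.5701, 0.009, 0.099], [570.7, 9.7])
side0 field (([504.1, 15.0], [61.9, 37.9], 0.4), 360, [0.5032, 0.0157, 0.0604], [503.7, 15.1])
  top (([528.5, 18.5], [119.6, 44.7], 1.3), 630, [0.5148, 0.0224, 0.06], [517.3, 20.1])Traceback (most recent call last):
  File "<stdin>", line 11, in <module>
  File "h.py", line 32, in topface
    m=m&(abs(C[...,2]-z)<tol); m=max(comps(m,5),key=lambda q:q[1][4])[0]
                                 ~~~^^^^^^^^^^^^^^^^^^^^^^^^^^^^^^^^^
ValueError: max() iterable argument is empty
```

Field measured at (504.4,14.9) with yaw ≈0 in two views. Stamp is at (514,289.5) with yaw ≈-38.5°. The beaker lies along the stamp's x side, so I grip across its y, which means a +51.5° tool turn.

```bash
python3 -m inch '[{"wx":0,"wy":0,"wz":10,"tx":1,"ty":20,"tz":0,"jaw":-1},{"wx":0,"wy":0,"wz":20,"tx":2,"ty":40,"tz":-20,"jaw":-1},{"wx":0,"wy":0,"wz":30,"tx":3,"ty":60,"tz":-50,"jaw":-1},{"wx":0,"wy":0,"wz":41,"tx":4,"ty":75,"tz":-80,"jaw":-1},{"wx":0,"wy":0,"wz":51.5,"tx":4,"ty":75,"tz":-100,"jaw":-1}]'
python3 -m inch '[{"wx":0,"wy":0,"wz":0,"tx":0,"ty":0,"tz":0,"jaw":-1},{"wx":0,"wy":0,"wz":0,"tx":0,"ty":0,"tz":0,"jaw":-1}]'
python3 - <<'E'
from h import *
from scipy.spatial.transform import Rotation as R
im,d,P=grab('wrist','w3'); o=env.get_obs(); print(o['ee_pos'],R.from_quat(o['orientation']).as_matrix().round(3).tolist())
try: print(topface('w3',mask(im,'red'),.115))
except Exception as e: print(e)
grab('side','s3')
E
```

```text
t: 1.75
ee_pos: [0.5141, 0.2896, 0.1656]
orientation: [0.327, 0.945, -0.0, -0.001]
contact_force: [0.2, -0.5, 0.8]
grip_width: 0.0916
t: 2.0
ee_pos: [0.515, 0.2892, 0.1682]
orientation: [0.333, 0.943, 0.0, 0.0]
contact_force: [-0.5, -0.7, 0.0]
grip_width: 0.0917
[0.51502624 0.28954304 0.16845274] [[-0.779, 0.627, 0.002], [0.627, 0.779, 0.001], [-0.001, 0.002, -1.0]]
(([512.7, 289.7], [27.7, 24.1], -38.9), 1023, [0.5129, 0.2896, 0.1142], [512.8, 289.9])
```

View pics/w3.png

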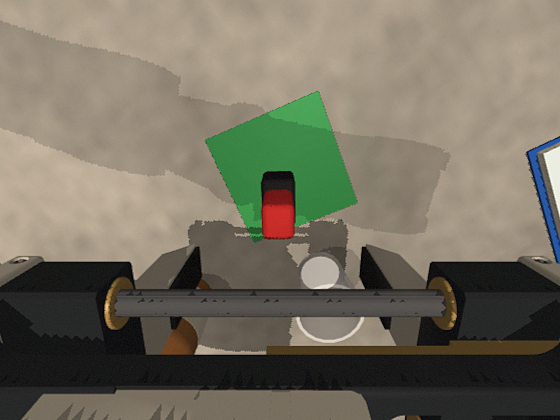

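View pics/s3.png

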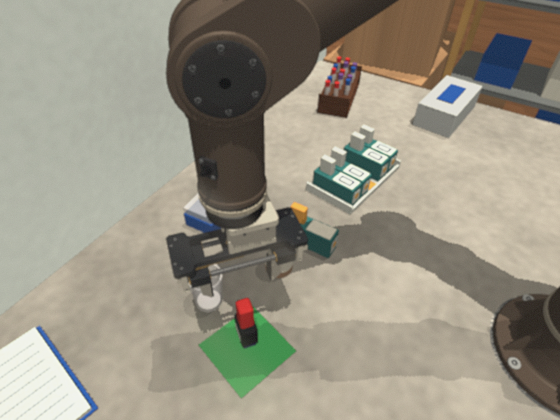

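Stamp at (278,215) lines up with the jaws, which are clear of the beaker and bottle. I descend and grip.

```bash
python3 -m inch '[{"wx":0,"wy":0,"wz":0,"tx":-1.5,"ty":0,"tz":-20,"jaw":-1},{"wx":0,"wy":0,"wz":0,"tx":-1.5,"ty":0,"tz":-45,"jaw":-1},{"wx":0,"wy":0,"wz":0,"tx":-1.5,"ty":0,"tz":-65,"jaw":-1},{"wx":0,"wy":0,"wz":0,"tx":-1.5,"ty":0,"tz":-79,"jaw":-1},{"wx":0,"wy":0,"wz":0,"tx":-1.5,"ty":0,"tz":-79,"jaw":-1}]'
python3 -m inch '[{"wx":0,"wy":0,"wz":0,"tx":0,"ty":0,"tz":0,"jaw":-1},{"wx":0,"wy":0,"wz":0,"tx":0,"ty":0,"tz":0,"jaw":0},{"wx":0,"wy":0,"wz":0,"tx":0,"ty":0,"tz":0,"jaw":0.4},{"wx":0,"wy":0,"wz":0,"tx":0,"ty":0,"tz":0,"jaw":1},{"wx":0,"wy":0,"wz":0,"tx":0,"ty":0,"tz":0,"jaw":1}]' 40
python3 -m inch '[{"wx":0,"wy":0,"wz":0,"tx":0,"ty":0,"tz":0,"jaw":1},{"wx":0,"wy":0,"wz":0,"tx":0,"ty":0,"tz":0,"jaw":1},{"wx":0,"wy":0,"wz":0,"tx":0,"ty":0,"tz":0,"jaw":1}]'
```

```text
t: 2.72
ee_pos: [0.5123, 0.2897, 0.088]
orientation: [0.33, 0.944, -0.0, -0.0]
contact_force: [-0.3, 0.9, 0.5]
grip_width: 0.0918
t: 3.35
ee_pos: [0.5125, 0.29, 0.0884]
orientation: [0.33, 0.944, 0.0, 0.0]
contact_force: [0.9, 0.1, 0.8]
grip_width: 0.0565
t: 3.72
ee_pos: [0.5125, 0.2899, 0.0883]
orientation: [0.33, 0.944, -0.0, 0.0]
contact_force: [-0.4, -0.8, -0.1]
grip_width: 0.0262
```

```bash
python3 -m inch '[{"wx":0,"wy":0,"wz":0,"tx":0,"ty":0,"tz":10,"jaw":1},{"wx":0,"wy":0,"wz":0,"tx":0,"ty":0,"tz":40,"jaw":1},{"wx":0,"wy":0,"wz":0,"tx":0,"ty":0,"tz":85,"jaw":1},{"wx":0,"wy":0,"wz":0,"tx":0,"ty":0,"tz":135,"jaw":1},{"wx":0,"wy":0,"wz":0,"tx":-5,"ty":-15,"tz":180,"jaw":1}]'
python3 -m inch '[{"wx":0,"wy":0,"wz":6,"tx":-5,"ty":-30,"tz":15,"jaw":1},{"wx":0,"wy":0,"wz":14,"tx":-5,"ty":-70,"tz":20,"jaw":1},{"wx":0,"wy":0,"wz":22,"tx":-5,"ty":-115,"tz":20,"jaw":1},{"wx":0,"wy":0,"wz":30,"tx":-5,"ty":-160,"tz":20,"jaw":1},{"wx":0,"wy":0,"wz":37,"tx":-5,"ty":-200,"tz":20,"jaw":1}]'
python3 -m inch '[{"wx":0,"wy":0,"wz":2,"tx":1,"ty":-35,"tz":0,"jaw":1},{"wx":0,"wy":0,"wz":2,"tx":2,"ty":-60,"tz":-15,"jaw":1},{"wx":0,"wy":0,"wz":2,"tx":2,"ty":-60,"tz":-50,"jaw":1},{"wx":0,"wy":0,"wz":2,"tx":2,"ty":-60,"tz":-85,"jaw":1},{"wx":0,"wy":0,"wz":2,"tx":2,"ty":-60,"tz":-100,"jaw":1}]'
python3 -m inch '[{"wx":0,"wy":0,"wz":0,"tx":0,"ty":0,"tz":0,"jaw":1},{"wx":0,"wy":0,"wz":0,"tx":0,"ty":0,"tz":0,"jaw":1}]'
python3 - <<'E'
from h import *
from scipy.spatial.transform import Rotation as R
for n in ['wrist','side','scene']: grab(n,n[0:2]+'4')
o=env.get_obs(); print(o['t'],o['ee_pos'],R.from_quat(o['orientation']).as_matrix().round(3).tolist(),o['joints'].round(2))
E
```

```text
t: 4.35
ee_pos: [0.5072, 0.2759, 0.2707]
orientation: [0.329, 0.944, 0.001, 0.0]
contact_force: [0.3, 0.0, -1.3]
grip_width: 0.0256
t: 4.97
ee_pos: [0.5021, 0.0732, 0.289]
orientation: [0.011, 1.0, -0.0, 0.0]
contact_force: [0.3, 0.0, -1.3]
grip_width: 0.0255
t: 5.6
ee_pos: [0.5034, 0.0148, 0.1871]
orientation: [-0.004, 1.0, -0.0, -0.001]
contact_force: [-0.2, 0.6, -1.4]
grip_width: 0.0257
t: 5.85
ee_pos: [0.5054, 0.0152, 0.1897]
orientation: [-0.004, 1.0, 0.0, 0.001]
contact_force: [0.0, 0.4, -1.7]
grip_width: 0.0259
6.0 [0.50521817 0.01513659 0.1894533 ] [[-1.0, -0.008, 0.002], [-0.008, 1.0, 0.0], [-0.002, 0.0, -1.0]] [ 0.07  0.29 -0.26  1.88  0.09  0.98  1.36]
```

Run:
```python
import cv2
a=cv2.imread('pics/si4.png')[170:290,220:380]; b=cv2.imread('pics/sc4.png')[130:250,200:360]
cv2.imwrite('pics/c4.png',cv2.hconcat([cv2.resize(a,None,fx=2.5,fy=2.5,interpolation=2),cv2.resize(b,None,fx=2.5,fy=2.5,interpolation=2)]))
```

```text
(no output)
```

View pics/c4.png

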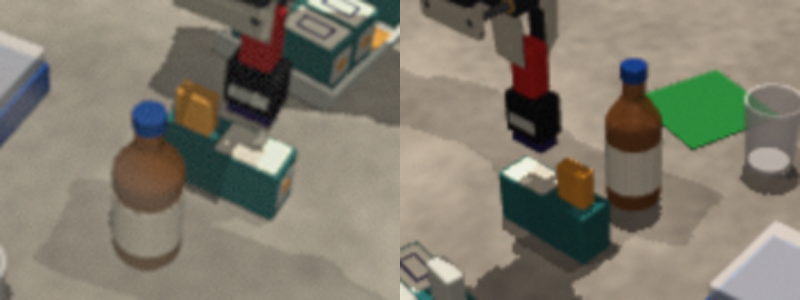

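View pics/wr4.png

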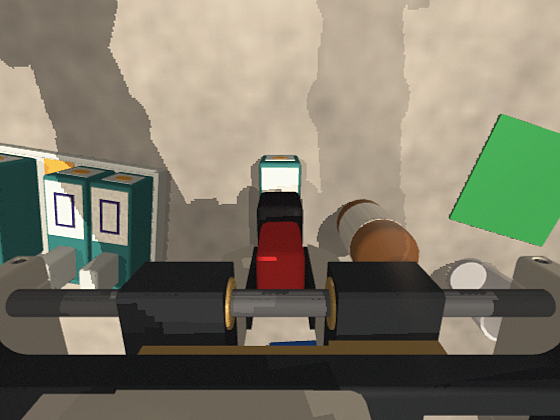

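The wrist picture shows the housing at (280,205), directly in line with the field at (280,180). The stamp hangs upright in both outside views. Now the stamp-to-field offset from the wrist view.

Run:
```python
from h import *
im,d,K,T=load('wr4'); C=cloud(d,K,T)*1000
for r in range(154,240,4):
    row=im[r,235:330]; print(r,[ (235+i) for i in np.nonzero(np.abs(np.diff(row.astype(int).sum(1)))>90)[0]],im[r,280].tolist(),C[r,280].round(1).tolist(),C[r,266].round(1).tolist(),C[r,294].round(1).tolist())
```

```text
154 [] [167, 188, 203] [469.7, 15.3, -0.6] [469.6, -1.0, 1.4] [469.6, 31.6, -0.9]
158 [np.int64(260), np.int64(261), np.int64(265), np.int64(293), np.int64(294), np.int64(297), np.int64(298)] [53, 115, 160] [469.2, 15.3, 36.1] [469.8, 0.4, 32.9] [469.8, 30.2, 31.3]
162 [np.int64(255), np.int64(259), np.int64(299), np.int64(300)] [67, 72, 30] [470.3, 15.3, 57.1] [470.5, 1.5, 56.7] [470.1, 29.1, 57.6]
166 [np.int64(250), np.int64(301)] [139, 149, 66] [474.0, 15.3, 58.6] [474.1, 1.5, 58.9] [473.6, 29.0, 60.0]
170 [np.int64(250), np.int64(260), np.int64(261), np.int64(297), np.int64(298), np.int64(300), np.int64(301)] [241, 251, 250] [477.6, 15.3, 60.7] [477.8, 1.6, 60.4] [477.7, 29.1, 59.4]
174 [np.int64(250), np.int64(260), np.int64(261), np.int64(297), np.int64(298), np.int64(300), np.int64(301)] [242, 251, 250] [481.7, 15.4, 59.8] [482.0, 1.5, 58.9] [481.6, 29.2, 59.8]
178 [np.int64(250), np.int64(260), np.int64(261), np.int64(297), np.int64(298), np.int64(300)] [244, 250, 249] [485.4, 15.4, 61.3] [485.7, 1.5, 60.4] [485.5, 29.3, 60.1]
182 [np.int64(251), np.int64(260), np.int64(261)
[... 1626 characters left out ...]
 [24, 25, 114] [493.1, 15.5, 167.7] [495.7, 6.0, 161.0] [495.1, 25.1, 162.1]
226 [np.int64(256), np.int64(257), np.int64(301), np.int64(302), np.int64(319)] [25, 26, 103] [492.9, 15.5, 175.8] [493.5, 6.6, 174.5] [493.4, 24.5, 174.4]
230 [np.int64(256), np.int64(257), np.int64(301), np.int64(302), np.int64(318)] [23, 23, 103] [493.2, 15.5, 182.1] [493.3, 6.9, 182.1] [493.3, 24.2, 181.5]
234 [np.int64(257), np.int64(300), np.int64(301), np.int64(302), np.int64(317)] [19, 21, 102] [493.2, 15.5, 188.6] [493.5, 7.2, 188.1] [493.0, 23.8, 188.9]
238 [np.int64(257), np.int64(300), np.int64(301), np.int64(302), np.int64(316)] [20, 21, 102] [493.2, 15.5, 194.6] [493.3, 7.5, 194.5] [492.6, 23.5, 196.0]
```

```bash
cat >> h.py <<'E'
def edge(im,r,c0,c1,ch=2):
    # subpixel column of strongest gradient in row r between c0,c1
    g=cv2.GaussianBlur(im.astype(np.float32).sum(2),(0,0),.8)[r,c0:c1]; dg=np.abs(np.gradient(g)); i=int(dg.argmax())
    if 0<i<len(dg)-1:
        a,b,c=dg[i-1:i+2]; return c0+i+.5*(a-c)/(a-2*b+c+1e-9)
    return np.nan
E
python3 - <<'E'
from h import *
im,d,K,T=load('wr4')
def fit(rows,c0,c1,z):
    uv=np.array([[edge(im,r,c0,c1),r] for r in rows]); uv=uv[~np.isnan(uv[:,0])]
    X=ray(K,T,uv,z)*1000
    l=np.polyfit(X[:,0],X[:,1],1,w=1/(1+abs(X[:,1]-np.median(X[:,1]))))
    return round(np.degrees(np.arctan(l[0])),2), round(np.median(X[:,1]),2), X[[0,-1],:2].round(1).tolist()
print('fieldL',fit(range(170,189),257,264,.06)); print('fieldR',fit(range(170,189),294,299,.06)); print('cartR',fit(range(170,189),299,304,.06))
print('hL',fit(range(209,222),252,261,.162)); print('hR',fit(range(209,222),298,307,.162))
imT=np.transpose(im,(1,0,2))
uv=np.array([[c,edge(imT,c,162,172)] for c in range(264,296)]); X=ray(K,T,uv,.06)*1000; print('field -x edge',np.polyfit(X[:,1],X[:,0],1),np.median(X[:,0]))
uv=np.array([[c,edge(imT,c,158,165)] for c in range(264,296)]); X=ray(K,T,uv,.06)*1000; print('cart -x edge',np.median(X[:,0]))
C=cloud(d,K,T)*1000
for m,z0,z1,n,y in [(im,125,155,'house',11),(im,172,200,'handle',8),(im,20,50,'cart',15)]:
    s=(C[...,2]>z0)&(C[...,2]<z1)&(abs(C[...,1]-15.3)<y)&(C[...,0]>440)&(C[...,0]<510); s[245:]=0
    p=C[s]; l,_,_,_=np.linalg.lstsq(np.c_[p[:,1]-15.3,p[:,2]-140,np.ones(len(p))],p[:,0],rcond=None); print(n,len(p),l.round(3))
E
```

```text
fieldL (np.float64(0.06), np.float64(-3.39), [[477.9, -3.5], [496.0, -3.3]])
  return _methods._mean(a, axis=axis, dtype=dtype,
  ret = ret.dtype.type(ret / rcount)
Traceback (most recent call last):
TypeError: expected non-empty vector for x
```

```bash
python3 - <<'E' 2>&1 | grep -v Warn
from h import *
im,d,K,T=load('wr4')
def fit(rows,c0,c1,z):
    uv=np.array([[edge(im,r,c0,c1),r] for r in rows]); uv=uv[~np.isnan(uv[:,0])]
    if len(uv)<4: return 'few'
    X=ray(K,T,uv,z)*1000
    l=np.polyfit(X[:,0],X[:,1],1,w=1/(1+abs(X[:,1]-np.median(X[:,1]))))
    return len(uv),round(np.degrees(np.arctan(l[0])),2), round(np.median(X[:,1]),2), X[[0,-1],:2].round(1).tolist()
print('fieldL',fit(range(170,189),256,265,.06)); print('fieldR',fit(range(170,189),292,300,.06)); print('cartR',fit(range(170,189),299,305,.06))
print('hL',fit(range(209,222),252,261,.162)); print('hR',fit(range(209,222),298,307,.162))
imT=np.transpose(im,(1,0,2))
uv=np.array([[c,edge(imT,c,160,174)] for c in range(264,294)]); X=ray(K,T,uv,.06)*1000; X=X[~np.isnan(X[:,0])]; print('field -x edge',np.polyfit(X[:,1],X[:,0],1),np.median(X[:,0]))
C=cloud(d,K,T)*1000
for z0,z1,n,y in [(125,155,'house',11),(172,200,'handle',8),(20,50,'cart',15)]:
    s=(C[...,2]>z0)&(C[...,2]<z1)&(abs(C[...,1]-15.3)<y)&(C[...,0]>440)&(C[...,0]<510); s[245:]=0
    p=C[s]; l,_,_,_=np.linalg.lstsq(np.c_[p[:,1]-15.3,p[:,2]-140,np.ones(len(p))],p[:,0],rcond=None); print(n,len(p),l.round(3),np.median(p[:,0]))
E
```

```text
fieldL (19, np.float64(0.06), np.float64(-3.39), [[477.9, -3.5], [496.0, -3.3]])
fieldR (13, np.float64(-2.03), np.float64(33.72), [[483.5, 33.7], [495.7, 33.2]])
cartR (19, np.float64(-0.5), np.float64(36.29), [[477.5, 36.3], [495.7, 35.6]])
hL (13, np.float64(-0.12), np.float64(-0.54), [[486.1, -0.5], [494.6, -0.5]])
hR (13, np.float64(1.5), np.float64(30.76), [[485.8, 30.4], [494.3, 30.8]])
field -x edge [-5.53211358e-03  4.74928452e+02] 474.9278537701215
house 320 [-1.90000e-02 -3.00000e-03  4.84172e+02] 484.1645477146117
handle 456 [-1.80000e-02 -2.00000e-03  4.93124e+02] 493.0414600191443
cart 127 [-4.00000e-03  2.50000e-02  4.72225e+02] 469.69273404102546
```

Wrist view gives the stamp at (508.15,15.05), yaw +1.1°. The field is at (503.9,15.0), yaw about +0.2°. So I shift -4.2 mm in x, turn -0.8° and descend to about 8 mm above the field.

```bash
python3 -m inch '[{"wx":0,"wy":0,"wz":-0.8,"tx":-4.2,"ty":0,"tz":0,"jaw":1},{"wx":0,"wy":0,"wz":-0.8,"tx":-4.2,"ty":0,"tz":-10,"jaw":1},{"wx":0,"wy":0,"wz":-0.8,"tx":-4.2,"ty":0,"tz":-24,"jaw":1},{"wx":0,"wy":0,"wz":-0.8,"tx":-4.2,"ty":0,"tz":-34,"jaw":1},{"wx":0,"wy":0,"wz":-0.8,"tx":-4.2,"ty":0,"tz":-36,"jaw":1}]'
python3 -m inch '[{"wx":0,"wy":0,"wz":0,"tx":0,"ty":0,"tz":0,"jaw":1},{"wx":0,"wy":0,"wz":0,"tx":0,"ty":0,"tz":0,"jaw":1}]'
python3 - <<'E' 2>&1 | grep -v Warn
from h import *
from scipy.spatial.transform import Rotation as R
for n in ['wrist','side','scene']: grab(n,n[0:2]+'5')
o=env.get_obs(); print(o['t'],o['ee_pos'],R.from_quat(o['orientation']).as_matrix().round(4).tolist())
im,d,K,T=load('wr5')
C=cloud(d,K,T)*1000
for z0,z1,n,y in [(85,115,'house',11),(133,160,'handle',8)]:
    s=(C[...,2]>z0)&(C[...,2]<z1)&(abs(C[...,1]-15.3)<y)&(C[...,0]>440)&(C[...,0]<510); s[245:]=0
    p=C[s]; l,_,_,_=np.linalg.lstsq(np.c_[p[:,1]-15.3,p[:,2]-140,np.ones(len(p))],p[:,0],rcond=None); print(n,len(p),l.round(3),np.median(p[:,0]))
imT=np.transpose(im,(1,0,2))
uv=np.array([[c,edge(imT,c,150,230)] for c in range(264,294)]); print(np.median(uv,0))
a=cv2.imread('pics/si5.png')[170:290,220:380]; b=cv2.imread('pics/sc5.png')[130:250,200:360]
cv2.imwrite('pics/c5.png',cv2.hconcat([cv2.resize(a,None,fx=2.5,fy=2.5,interpolation=2),cv2.resize(b,None,fx=2.5,fy=2.5,interpolation=2)]))
E
```

```text
t: 6.62
ee_pos: [0.4996, 0.0149, 0.1511]
orientation: [0.003, 1.0, -0.0, -0.001]
contact_force: [0.5, 0.5, -2.2]
grip_width: 0.0258
t: 6.88
ee_pos: [0.5006, 0.015, 0.1527]
orientation: [0.003, 1.0, 0.0, 0.0]
contact_force: [0.0, 0.2, -1.6]
grip_width: 0.0257
7.025 [0.5005231  0.01500888 0.15263351] [[-1.0, 0.0056, 0.0006], [0.0056, 1.0, 0.0001], [-0.0006, 0.0001, -1.0]]
house 309 [-5.00000e-03 -3.00000e-03  4.79226e+02] 479.32982525832006
handle 425 [-6.00000e-03 -4.00000e-03  4.88246e+02] 488.21600562664065
[278.5        190.93728638]
```

View pics/c5.png

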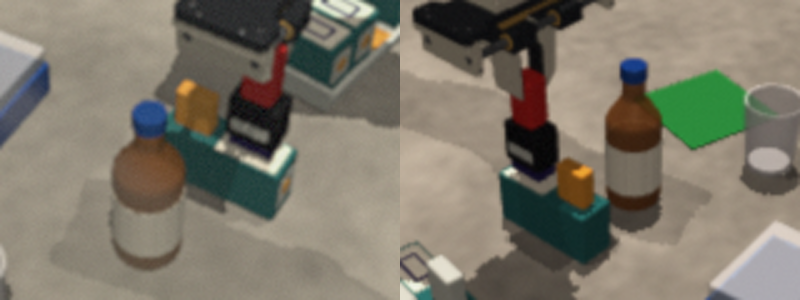

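View pics/wr5.png

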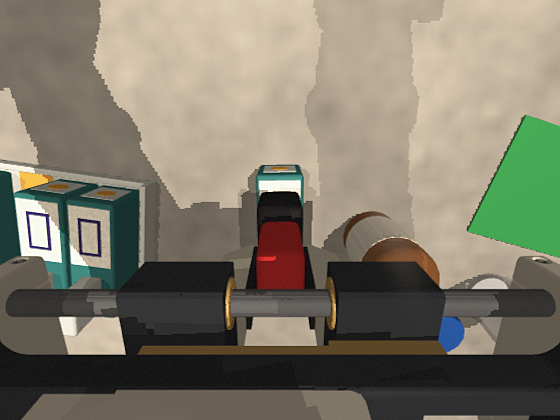

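The pictures show the stamp about 7 mm above the field, aligned. The housing is at (280,205) and the field edge is near row 177. I re-check the field edge in this same view.

```bash
python3 - <<'E' 2>&1 | grep -v Warn
from h import *
im,d,K,T=load('wr5'); C=cloud(d,K,T)*1000
imT=np.transpose(im,(1,0,2))
uv=np.array([[c,edge(imT,c,171,184)] for c in range(264,296)]); uv=uv[~np.isnan(uv[:,1])]; X=ray(K,T,uv,.06)*1000
print('field -x edge',np.median(uv[:,1]),np.polyfit(X[:,1],X[:,0],1).round(3),np.median(X[:,0]))
def f(rows,c0,c1,z):
    uv=np.array([[edge(im,r,c0,c1),r] for r in rows]); uv=uv[~np.isnan(uv[:,0])]; X=ray(K,T,uv,z)*1000; return len(uv),np.median(X[:,1]).round(2)
print('L',f(range(180,190),255,264,.06),'R',f(range(180,190),297,303.0.__int__(),.06),'cartR',f(range(180,190),301,308,.06))
print('hL',f(range(207,219),250,263,.125),'hR',f(range(207,219),297,309,.125))
for r in (182,186,210,214): print(r,im[r,252:264].sum(1),im[r,294:310].astype(int).sum(1),C[r,270].round(1))
E
```

```text
field -x edge 180.08126831054688 [-1.52000e-01  4.75145e+02] 474.9775690199859
L (10, np.float64(-3.5)) R (10, np.float64(33.25)) cartR (4, np.float64(35.94))
hL (12, np.float64(-0.5)) hR (12, np.float64(30.88))
182 [329 332 340 294 209 233 397 721 756 745 744 744] [740 740 742 743 748 754 650 287 222 293 507 480 473 472 496 557] [476.9   6.8  59.2]
186 [331 328 336 292 226 256 423 712 757 743 739 740] [741 739 736 740 746 753 651 279 244 329 502 478 480 470 494 549] [480.2   6.8  60.2]
210 [258 257 271 273 239  16  56  75  95  92  92  89] [114 116 123 116 119 123  97  80  81 212 279 264 269 266 263 270] [482.1   8.8 124.1]
214 [257 261 259 276 235  17  64  81  81  99 104  92] [127 130 132 133 126 114 110  83  82 214 281 279 273 270 265 265] [484.8   8.7 124.6]
```

Offset is about 0.6 mm in x. I correct it and press down slowly.

```bash
python3 -m inch '[{"wx":0,"wy":0,"wz":0,"tx":0.6,"ty":-0.2,"tz":0,"jaw":1},{"wx":0,"wy":0,"wz":0,"tx":0.6,"ty":-0.2,"tz":-2,"jaw":1},{"wx":0,"wy":0,"wz":0,"tx":0.6,"ty":-0.2,"tz":-4,"jaw":1},{"wx":0,"wy":0,"wz":0,"tx":0.6,"ty":-0.2,"tz":-5,"jaw":1},{"wx":0,"wy":0,"wz":0,"tx":0.6,"ty":-0.2,"tz":-5,"jaw":1}]'
python3 -m inch '[{"wx":0,"wy":0,"wz":0,"tx":0,"ty":0,"tz":-1,"jaw":1},{"wx":0,"wy":0,"wz":0,"tx":0,"ty":0,"tz":-2,"jaw":1},{"wx":0,"wy":0,"wz":0,"tx":0,"ty":0,"tz":-3,"jaw":1},{"wx":0,"wy":0,"wz":0,"tx":0,"ty":0,"tz":-4,"jaw":1},{"wx":0,"wy":0,"wz":0,"tx":0,"ty":0,"tz":-4,"jaw":1}]'
python3 -m inch '[{"wx":0,"wy":0,"wz":0,"tx":0,"ty":0,"tz":-1,"jaw":1},{"wx":0,"wy":0,"wz":0,"tx":0,"ty":0,"tz":-2,"jaw":1},{"wx":0,"wy":0,"wz":0,"tx":0,"ty":0,"tz":-2,"jaw":1}]'
```

```text
t: 7.65
ee_pos: [0.5008, 0.0148, 0.1472]
orientation: [0.003, 1.0, 0.0, -0.0]
contact_force: [0.4, 0.6, -1.8]
grip_width: 0.0256
t: 8.28
ee_pos: [0.5012, 0.0148, 0.1437]
orientation: [0.003, 1.0, 0.0, 0.0]
contact_force: [-1.5, -0.8, 6.1]
grip_width: 0.0254
t: 8.65
ee_pos: [0.5012, 0.0147, 0.1418]
orientation: [0.003, 1.0, -0.0, 0.0]
contact_force: [-2.6, -1.0, 6.3]
grip_width: 0.0255
```

```bash
python3 -m inch '[{"wx":0,"wy":0,"wz":0,"tx":0,"ty":0,"tz":-1,"jaw":1},{"wx":0,"wy":0,"wz":0,"tx":0,"ty":0,"tz":-2,"jaw":1},{"wx":0,"wy":0,"wz":0,"tx":0,"ty":0,"tz":-2.7,"jaw":1},{"wx":0,"wy":0,"wz":0,"tx":0,"ty":0,"tz":-2.7,"jaw":1}]'
python3 -m inch '[{"wx":0,"wy":0,"wz":0,"tx":0,"ty":0,"tz":0,"jaw":1},{"wx":0,"wy":0,"wz":0,"tx":0,"ty":0,"tz":0,"jaw":1}]'
python3 - <<'E'
from h import *
for n in ['wrist','side']: grab(n,n[0:2]+'6')
o=env.get_obs(); print(o['ee_pos'],o['contact_force'],o['torque'])
E
```

```text
t: 9.15
ee_pos: [0.5013, 0.0147, 0.1393]
orientation: [0.003, 1.0, -0.0, 0.0]
contact_force: [-2.0, -0.9, 8.7]
grip_width: 0.026
t: 9.4
ee_pos: [0.5013, 0.0147, 0.1393]
orientation: [0.003, 1.0, -0.0, 0.0]
contact_force: [-2.2, -0.9, 8.6]
grip_width: 0.0257
[0.50126963 0.01472964 0.13927571] [-2.20008798 -0.45335295  9.02199195] [-0.01678101  0.56815123 -0.03961818]
```

```bash
python3 -m inch '[{"wx":0,"wy":0,"wz":0,"tx":0,"ty":0,"tz":-0.8,"jaw":1},{"wx":0,"wy":0,"wz":0,"tx":0,"ty":0,"tz":-0.8,"jaw":1},{"wx":0,"wy":0,"wz":0,"tx":0,"ty":0,"tz":-0.8,"jaw":1},{"wx":0,"wy":0,"wz":0,"tx":0,"ty":0,"tz":-0.8,"jaw":1},{"wx":0,"wy":0,"wz":0,"tx":0,"ty":0,"tz":-0.8,"jaw":1}]'
python3 - <<'E'
from h import *
for n in ['wrist','side']: im,d,P=grab(n,n[0:2]+'7')
im,d,K,T=load('wr7'); C=cloud(d,K,T)*1000
for r in range(180,222,3): print(r,im[r,280],C[r,280].round(1),C[r,270].round(1))
E
```

```text
t: 10.12
ee_pos: [0.5013, 0.0148, 0.1385]
orientation: [0.003, 1.0, -0.0, 0.001]
contact_force: [-2.4, -0.7, 10.8]
grip_width: 0.0258
180 [137 148  74] [472.9  15.3  59.3] [472.6   7.   60.1]
183 [220 238 221] [475.3  15.2  59.7] [475.1   7.   60.3]
186 [240 250 249] [477.7  15.2  60.3] [478.    6.9  58.9]
189 [243 255 254] [480.6  15.2  58.8] [479.9   7.   61.7]
192 [0 0 0] [479.8  15.2  72.1] [479.9   7.3  71.7]
195 [24 22 23] [479.8  15.2  81.3] [479.6   7.6  82.1]
198 [25 22 24] [480.   15.2  89.5] [479.4   7.9  91.4]
201 [20 20 18] [479.5  15.2  99.2] [479.4   8.2  99.4]
204 [23 22 19] [479.5  15.2 106.9] [479.9   8.4 105.2]
207 [25 24 28] [480.9  15.2 109.4] [481.1   8.4 108.3]
210 [36 35 37] [482.6  15.2 110.4] [482.5   8.5 110.8]
213 [31 32 36] [484.4  15.2 111.6] [484.6   8.5 110.7]
216 [10 13 10] [486.8  15.2 110.8] [487.    8.4 110. ]
219 [20 19 22] [489.   15.2 110.6] [488.2   8.5 112.7]
```

Housing top is at 110.8 mm, so about 7 mm pressed in, at about 12 N, and held for over 0.6 s. Now straight up.

```bash
python3 -m inch '[{"wx":0,"wy":0,"wz":0,"tx":0,"ty":0,"tz":5,"jaw":1},{"wx":0,"wy":0,"wz":0,"tx":0,"ty":0,"tz":15,"jaw":1},{"wx":0,"wy":0,"wz":0,"tx":0,"ty":0,"tz":40,"jaw":1},{"wx":0,"wy":0,"wz":0,"tx":0,"ty":0,"tz":80,"jaw":1},{"wx":0,"wy":0,"wz":0,"tx":0,"ty":0,"tz":110,"jaw":1}]'
python3 - <<'E'
from h import *
for n in ['wrist','side','scene']: im,d,P=grab(n,n[0:2]+'8')
a=cv2.imread('pics/si8.png')[170:290,220:380]; b=cv2.imread('pics/sc8.png')[130:250,200:360]
cv2.imwrite('pics/c8.png',cv2.hconcat([cv2.resize(a,None,fx=2.5,fy=2.5,interpolation=2),cv2.resize(b,None,fx=2.5,fy=2.5,interpolation=2)]))
E
```

```text
t: 10.85
ee_pos: [0.5009, 0.0149, 0.2494]
orientation: [0.003, 1.0, 0.0, 0.0]
contact_force: [0.3, -0.1, -2.3]
grip_width: 0.0259
```

View pics/c8.png

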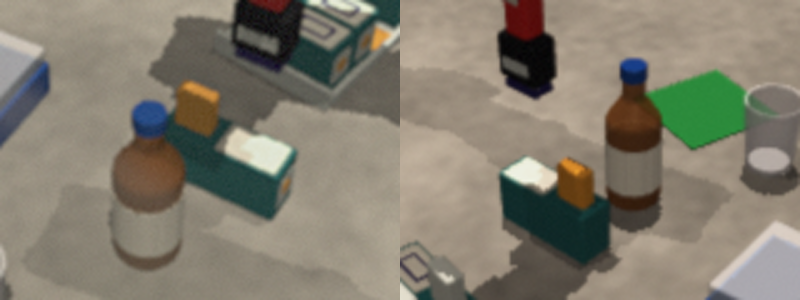

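View pics/wr8.png

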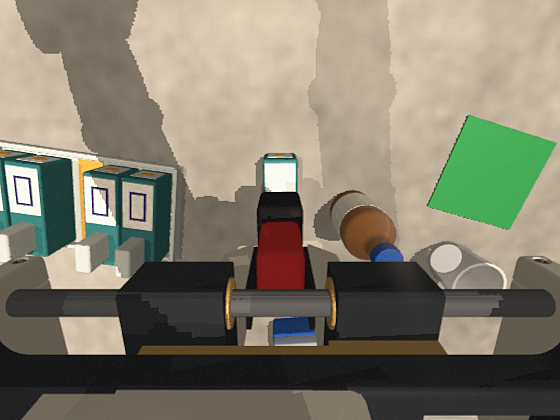

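No mark is drawn on the field in the side view at (258,152), so the pressed depth and force are my evidence. The cartridge has not moved. Now I carry the stamp back to the mat.

```bash
python3 -m inch '[{"wx":0,"wy":0,"wz":0,"tx":0,"ty":5,"tz":30,"jaw":1},{"wx":0,"wy":0,"wz":-7,"tx":0,"ty":40,"tz":40,"jaw":1},{"wx":0,"wy":0,"wz":-15,"tx":0,"ty":90,"tz":40,"jaw":1},{"wx":0,"wy":0,"wz":-23,"tx":2,"ty":145,"tz":40,"jaw":1},{"wx":0,"wy":0,"wz":-31,"tx":4,"ty":200,"tz":40,"jaw":1}]'
python3 -m inch '[{"wx":0,"wy":0,"wz":-7,"tx":3,"ty":45,"tz":0,"jaw":1},{"wx":0,"wy":0,"wz":-7,"tx":3,"ty":80,"tz":-20,"jaw":1},{"wx":0,"wy":0,"wz":-7,"tx":3,"ty":82,"tz":-70,"jaw":1},{"wx":0,"wy":0,"wz":-7,"tx":3,"ty":82,"tz":-120,"jaw":1},{"wx":0,"wy":0,"wz":-7,"tx":3,"ty":82,"tz":-160,"jaw":1}]'
python3 -m inch '[{"wx":0,"wy":0,"wz":0,"tx":0,"ty":0,"tz":-15,"jaw":1},{"wx":0,"wy":0,"wz":0,"tx":0,"ty":0,"tz":-25,"jaw":1},{"wx":0,"wy":0,"wz":0,"tx":0,"ty":0,"tz":-25,"jaw":1},{"wx":0,"wy":0,"wz":0,"tx":0,"ty":0,"tz":-25,"jaw":1}]'
python3 - <<'E'
from h import *
im,d,P=grab('wrist','wr9'); grab('side','si9')
C=cloud(d,P['K'],P['T'])*1000
for r in range(186,222,4): print(r,im[r,280],C[r,280].round(1))
E
```

```text
t: 11.62
ee_pos: [0.5043, 0.2159, 0.2863]
orientation: [0.272, 0.962, -0.001, -0.001]
contact_force: [2.2, -0.3, -2.3]
grip_width: 0.0255
t: 12.25
ee_pos: [0.5063, 0.2958, 0.1242]
orientation: [0.328, 0.945, -0.002, -0.001]
contact_force: [-0.1, -0.6, -2.1]
grip_width: 0.0258
t: 12.75
ee_pos: [0.5087, 0.2973, 0.1041]
orientation: [0.328, 0.945, 0.001, 0.001]
contact_force: [-0.1, 0.5, -2.8]
grip_width: 0.026
186 [ 80 151  67] [494.6 309.7   2.8]
190 [ 82 156  68] [497.6 307.3   2.3]
194 [17 16 21] [492.3 311.4  42.3]
198 [20 18 20] [492.3 311.4  54.4]
202 [19 17 18] [492.  311.5  66.1]
206 [19 21 22] [492.5 311.1  73.6]
210 [33 32 33] [494.5 309.5  74.6]
214 [30 31 33] [496.4 308.   75.9]
218 [30 32 35] [498.6 306.3  76.2]
```

View pics/si9.png

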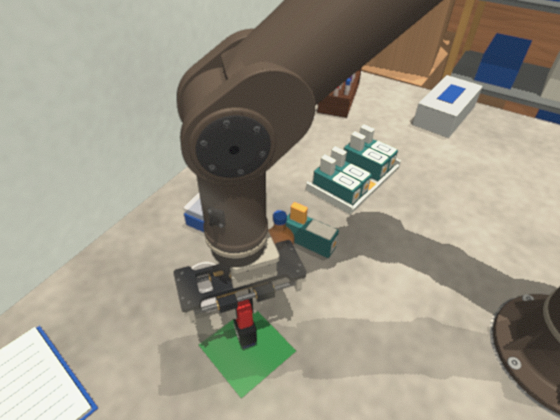

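The stamp hangs upright over the mat at (245,325) in the side view, with its sole about 15.5 mm above it. I lower and release.

```bash
python3 -m inch '[{"wx":0,"wy":0,"wz":0,"tx":0,"ty":0,"tz":-8,"jaw":1},{"wx":0,"wy":0,"wz":0,"tx":0,"ty":0,"tz":-13,"jaw":1},{"wx":0,"wy":0,"wz":0,"tx":0,"ty":0,"tz":-15,"jaw":1},{"wx":0,"wy":0,"wz":0,"tx":0,"ty":0,"tz":-16,"jaw":1},{"wx":0,"wy":0,"wz":0,"tx":0,"ty":0,"tz":-16,"jaw":1}]'
python3 -m inch '[{"wx":0,"wy":0,"wz":0,"tx":0,"ty":0,"tz":0,"jaw":1},{"wx":0,"wy":0,"wz":0,"tx":0,"ty":0,"tz":0,"jaw":1}]'
```

```text
t: 13.48
ee_pos: [0.5078, 0.2967, 0.0871]
orientation: [0.328, 0.945, -0.0, -0.0]
contact_force: [-2.4, -2.2, 5.2]
grip_width: 0.0254
t: 13.72
ee_pos: [0.5078, 0.2966, 0.0872]
orientation: [0.328, 0.945, -0.0, 0.0]
contact_force: [-2.6, -2.1, 5.3]
grip_width: 0.0253
```

```bash
python3 -m inch '[{"wx":0,"wy":0,"wz":0,"tx":0,"ty":0,"tz":1,"jaw":1},{"wx":0,"wy":0,"wz":0,"tx":0,"ty":0,"tz":1,"jaw":1},{"wx":0,"wy":0,"wz":0,"tx":0,"ty":0,"tz":1,"jaw":0.3},{"wx":0,"wy":0,"wz":0,"tx":0,"ty":0,"tz":1,"jaw":0},{"wx":0,"wy":0,"wz":0,"tx":0,"ty":0,"tz":1,"jaw":-0.5}]'
python3 -m inch '[{"wx":0,"wy":0,"wz":0,"tx":0,"ty":0,"tz":0,"jaw":-1},{"wx":0,"wy":0,"wz":0,"tx":0,"ty":0,"tz":0,"jaw":-1},{"wx":0,"wy":0,"wz":0,"tx":0,"ty":0,"tz":0,"jaw":-1},{"wx":0,"wy":0,"wz":0,"tx":0,"ty":0,"tz":20,"jaw":-1},{"wx":0,"wy":0,"wz":0,"tx":0,"ty":0,"tz":70,"jaw":-1}]'
python3 -m inch '[{"wx":0,"wy":0,"wz":0,"tx":0,"ty":0,"tz":50,"jaw":-1},{"wx":0,"wy":0,"wz":-10,"tx":0,"ty":-30,"tz":100,"jaw":-1},{"wx":0,"wy":0,"wz":-20,"tx":0,"ty":-70,"tz":110,"jaw":-1},{"wx":0,"wy":0,"wz":-30,"tx":0,"ty":-90,"tz":110,"jaw":-1},{"wx":0,"wy":0,"wz":-40,"tx":0,"ty":-90,"tz":110,"jaw":-1}]'
python3 - <<'E'
from h import *
for n in ['wrist','side','scene']: im,d,P=grab(n,n[0:2]+'10')
E
```

```text
t: 14.35
ee_pos: [0.508, 0.2969, 0.0877]
orientation: [0.328, 0.945, 0.0, 0.0]
contact_force: [-0.5, -0.5, 0.4]
grip_width: 0.0477
t: 14.98
ee_pos: [0.5065, 0.2957, 0.1565]
orientation: [0.328, 0.945, -0.002, -0.002]
contact_force: [0.0, 0.4, 0.1]
grip_width: 0.0913
t: 15.6
ee_pos: [0.5083, 0.2045, 0.2683]
orientation: [0.635, 0.773, 0.0, 0.001]
contact_force: [-0.2, -0.1, 0.5]
grip_width: 0.0919
```

View pics/wr10.png

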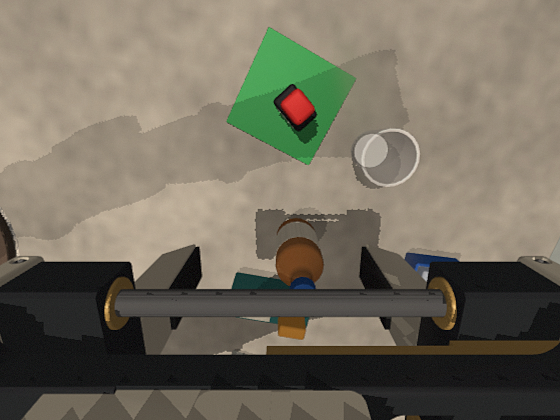

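View pics/si10.png

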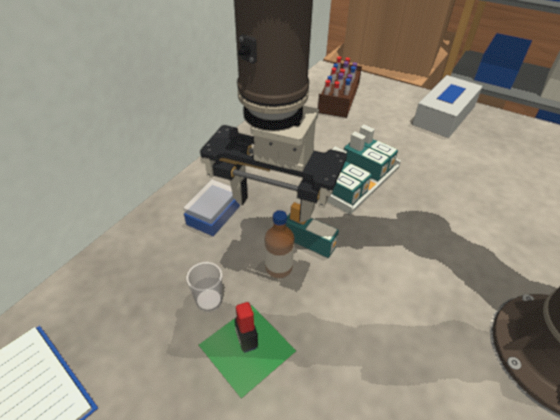

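The stamp stands upright on the mat: wrist (295,108), side (246,328). Next I look at the cartridge from above.

```bash
python3 -m inch '[{"wx":0,"wy":0,"wz":-3,"tx":5,"ty":-45,"tz":0,"jaw":-1},{"wx":0,"wy":0,"wz":-6,"tx":12,"ty":-100,"tz":0,"jaw":-1},{"wx":0,"wy":0,"wz":-9,"tx":22,"ty":-160,"tz":0,"jaw":-1},{"wx":0,"wy":0,"wz":-11.5,"tx":32,"ty":-215,"tz":0,"jaw":-1},{"wx":0,"wy":0,"wz":-11.5,"tx":37,"ty":-255,"tz":0,"jaw":-1}]'
python3 -m inch '[{"wx":0,"wy":0,"wz":0,"tx":0,"ty":0,"tz":0,"jaw":-1},{"wx":0,"wy":0,"wz":0,"tx":0,"ty":0,"tz":0,"jaw":-1}]'
python3 - <<'E'
from h import *
for n in ['wrist']: im,d,P=grab(n,n[0:2]+'11')
from scipy.spatial.transform import Rotation as R
o=env.get_obs(); print(o['ee_pos'],R.from_quat(o['orientation']).as_matrix().round(4).tolist())
im,d,K,T=load('wr11'); C=cloud(d,K,T)
reg=(C[...,0]>.44)&(C[...,0]<.61)&(C[...,1]>-.03)&(C[...,1]<.06)&(d>0)
h=cv2.cvtColor(im,cv2.COLOR_BGR2HSV)
w=(h[...,1]<70)&(h[...,2]>120)&reg
print('field',topface('wr11',w,.06)); print('top',topface('wr11',reg,.06)); print('fin',topface('wr11',reg,.102))
E
```

```text
t: 16.38
ee_pos: [0.5452, -0.0507, 0.2678]
orientation: [0.705, 0.709, -0.0, 0.0]
contact_force: [1.1, 1.2, -0.6]
grip_width: 0.092
t: 16.62
ee_pos: [0.5449, -0.0472, 0.2677]
orientation: [0.705, 0.709, 0.0, -0.0]
contact_force: [-0.5, 0.1, 1.4]
grip_width: 0.092
[ 0.54492243 -0.04665221  0.26767466] [[-0.0072, 1.0, -0.0003], [1.0, 0.0072, 0.0007], [0.0007, -0.0003, -1.0]]
field (([503.9, 15.7], [59.1, 35.9], 0.4), 1577, [0.5043, 0.0164, 0.0599], [504.2, 15.9])
top (([530.8, 14.6], [118.8, 40.7], 0.4), 2938, [0.5213, 0.0161, 0.0596], [524.4, 15.4])
fin (([562.4, 15.7], [34.2, 16.5], 0.4), 489, [0.5624, 0.0155, 0.0994], [562.3, 15.3])
```

View pics/wr11.png

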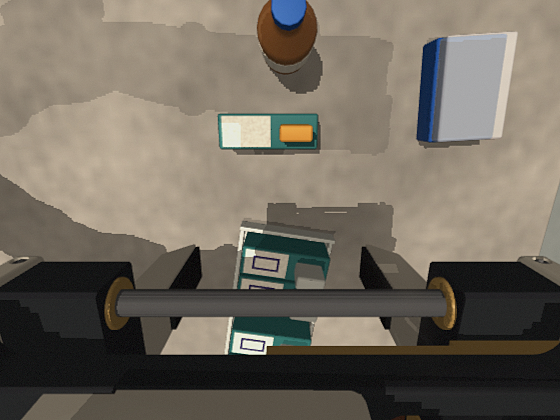

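The field at (245,130) shows no distortion, the fin is at (296,133), and the tray lies below at (285,280). Measured fin (562.2,15.4), yaw 0.4°, matches the tool's 0.4°. I grip the fin along its length, as the neighbours' fins leave room that way.

```bash
python3 -m inch '[{"wx":0,"wy":0,"wz":0,"tx":8,"ty":30,"tz":-10,"jaw":-1},{"wx":0,"wy":0,"wz":0,"tx":17,"ty":61,"tz":-40,"jaw":-1},{"wx":0,"wy":0,"wz":0,"tx":17,"ty":62,"tz":-80,"jaw":-1},{"wx":0,"wy":0,"wz":0,"tx":17,"ty":62,"tz":-115,"jaw":-1},{"wx":0,"wy":0,"wz":0,"tx":17,"ty":62,"tz":-130,"jaw":-1}]'
python3 -m inch '[{"wx":0,"wy":0,"wz":0,"tx":0,"ty":0,"tz":0,"jaw":-1},{"wx":0,"wy":0,"wz":0,"tx":0,"ty":0,"tz":0,"jaw":-1}]'
python3 - <<'E'
from h import *
for n in ['wrist','side','scene']: im,d,P=grab(n,n[0:2]+'12')
o=env.get_obs(); print(o['ee_pos'])
im,d,K,T=load('wr12'); C=cloud(d,K,T)
reg=(C[...,0]>.44)&(C[...,0]<.61)&(C[...,1]>-.03)&(C[...,1]<.06)&(d>0)
print('fin',topface('wr12',reg,.102)); print('top',topface('wr12',reg,.06))
a=cv2.imread('pics/si12.png')[140:290,220:380]; b=cv2.imread('pics/sc12.png')[100:250,200:360]
cv2.imwrite('pics/c12.png',cv2.hconcat([cv2.resize(a,None,fx=2.5,fy=2.5,interpolation=2),cv2.resize(b,None,fx=2.5,fy=2.5,interpolation=2)]))
E
```

```text
t: 17.3
ee_pos: [0.5607, 0.0154, 0.1361]
orientation: [0.705, 0.71, -0.001, -0.001]
contact_force: [0.5, -0.6, 0.6]
grip_width: 0.0921
t: 17.55
ee_pos: [0.5629, 0.0141, 0.1392]
orientation: [0.706, 0.708, 0.001, 0.001]
contact_force: [0.1, -0.4, 0.1]
grip_width: 0.0915
[0.56271078 0.01384163 0.13908334]
fin (([562.5, 17.2], [34.1, 16.1], 0.1), 971, [0.5622, 0.0161, 0.0994], [562.4, 17.0])
top (([530.8, 16.6], [118.3, 41.1], 0.2), 4983, [0.5178, 0.0206, 0.0596], [522.1, 18.8])
```

View pics/c12.png

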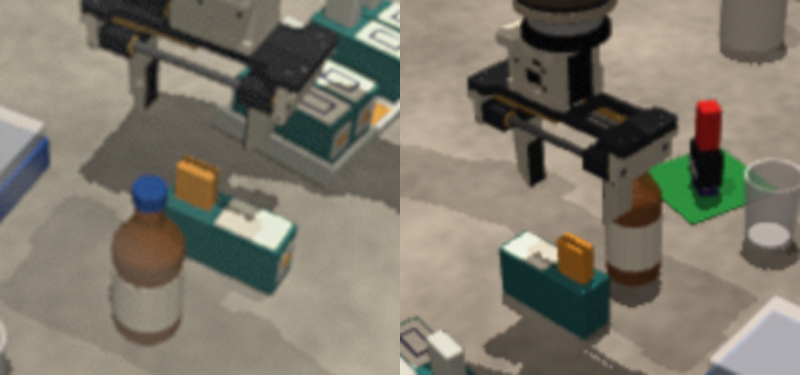

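View pics/wr12.png

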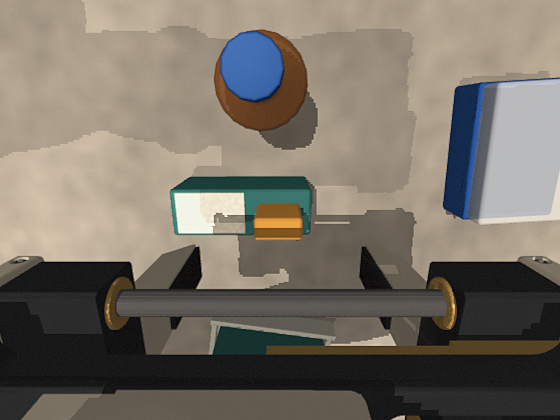

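The jaws straddle the fin at (278,222) in the wrist view, well clear of the bottle. I descend and grip.

```bash
python3 -m inch '[{"wx":0,"wy":0,"wz":0,"tx":0,"ty":1.5,"tz":-15,"jaw":-1},{"wx":0,"wy":0,"wz":0,"tx":0,"ty":1.5,"tz":-35,"jaw":-1},{"wx":0,"wy":0,"wz":0,"tx":0,"ty":1.5,"tz":-50,"jaw":-1},{"wx":0,"wy":0,"wz":0,"tx":0,"ty":1.5,"tz":-58,"jaw":-1},{"wx":0,"wy":0,"wz":0,"tx":0,"ty":1.5,"tz":-58,"jaw":-0.5}]'
python3 -m inch '[{"wx":0,"wy":0,"wz":0,"tx":0,"ty":0,"tz":0,"jaw":0},{"wx":0,"wy":0,"wz":0,"tx":0,"ty":0,"tz":0,"jaw":0.1},{"wx":0,"wy":0,"wz":0,"tx":0,"ty":0,"tz":0,"jaw":0.2},{"wx":0,"wy":0,"wz":0,"tx":0,"ty":0,"tz":0,"jaw":0.3},{"wx":0,"wy":0,"wz":0,"tx":0,"ty":0,"tz":0,"jaw":1}]' 40
python3 -m inch '[{"wx":0,"wy":0,"wz":0,"tx":0,"ty":0,"tz":0,"jaw":1},{"wx":0,"wy":0,"wz":0,"tx":0,"ty":0,"tz":0,"jaw":1},{"wx":0,"wy":0,"wz":0,"tx":0,"ty":0,"tz":0,"jaw":1}]'
```

```text
t: 18.32
ee_pos: [0.5616, 0.0152, 0.0792]
orientation: [0.706, 0.708, -0.0, -0.0]
contact_force: [0.1, -0.4, 0.1]
grip_width: 0.0859
t: 18.95
ee_pos: [0.5619, 0.0153, 0.0799]
orientation: [0.706, 0.708, 0.0, 0.0]
contact_force: [-1.6, -0.3, 1.7]
grip_width: 0.0363
t: 19.32
ee_pos: [0.5618, 0.0153, 0.0799]
orientation: [0.706, 0.708, -0.0, -0.0]
contact_force: [-2.3, 0.3, 3.0]
grip_width: 0.0358
```

Gripped at 35.8 mm. I lift and carry it over for a view of the tray.

```bash
python3 -m inch '[{"wx":0,"wy":0,"wz":0,"tx":0,"ty":0,"tz":5,"jaw":1},{"wx":0,"wy":0,"wz":0,"tx":0,"ty":0,"tz":25,"jaw":1},{"wx":0,"wy":0,"wz":0,"tx":0,"ty":0,"tz":65,"jaw":1},{"wx":0,"wy":0,"wz":0,"tx":0,"ty":-5,"tz":115,"jaw":1},{"wx":0,"wy":0,"wz":0,"tx":0,"ty":-20,"tz":160,"jaw":1}]'
python3 -m inch '[{"wx":0,"wy":0,"wz":0,"tx":0,"ty":-40,"tz":15,"jaw":1},{"wx":0,"wy":0,"wz":0,"tx":0,"ty":-90,"tz":25,"jaw":1},{"wx":0,"wy":0,"wz":0,"tx":0,"ty":-145,"tz":25,"jaw":1},{"wx":0,"wy":0,"wz":0,"tx":0,"ty":-200,"tz":25,"jaw":1},{"wx":0,"wy":0,"wz":0,"tx":0,"ty":-250,"tz":25,"jaw":1}]'
python3 -m inch '[{"wx":0,"wy":0,"wz":0,"tx":0,"ty":-30,"tz":0,"jaw":1},{"wx":0,"wy":0,"wz":0,"tx":0,"ty":-50,"tz":0,"jaw":1},{"wx":0,"wy":0,"wz":0,"tx":0,"ty":-50,"tz":0,"jaw":1},{"wx":0,"wy":0,"wz":0,"tx":0,"ty":-50,"tz":0,"jaw":1}]'
python3 - <<'E'
from h import *
for n in ['wrist','side','scene']: im,d,P=grab(n,n[0:2]+'13')
o=env.get_obs(); print(o['ee_pos'],o['joints'].round(2))
E
```

```text
t: 19.95
ee_pos: [0.5619, -0.004, 0.2417]
orientation: [0.705, 0.709, 0.0, -0.0]
contact_force: [1.0, -0.1, -2.6]
grip_width: 0.0357
t: 20.58
ee_pos: [0.5615, -0.2568, 0.265]
orientation: [0.706, 0.708, -0.0, 0.0]
contact_force: [0.1, -0.3, -1.8]
grip_width: 0.0353
t: 21.08
ee_pos: [0.5624, -0.3027, 0.2648]
orientation: [0.705, 0.709, 0.001, -0.0]
contact_force: [-0.0, 1.2, -1.5]
grip_width: 0.0358
[ 0.5624119  -0.3029988   0.26496795] [ 0.33  0.43  0.12  1.47 -0.05  1.25  0.46]
```

View pics/wr13.png

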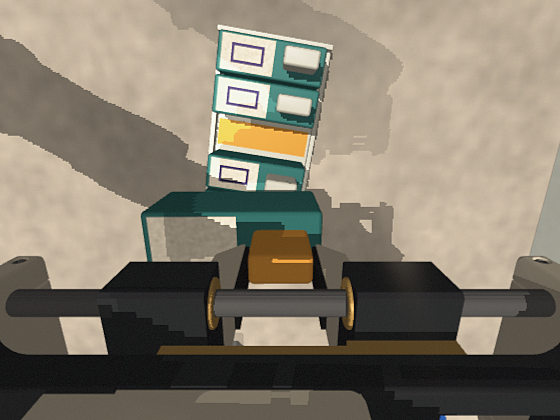

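View pics/sc13.png

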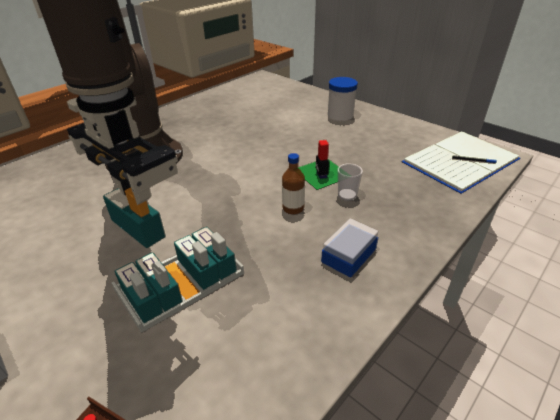

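Clear view: stock fields at (248,55), (242,97) and (234,175), with the yellow gap at (265,135) and fins to the right, the same way as the held one. Now I measure the tray and the held cartridge.

```bash
python3 - <<'E' 2>&1 | grep -v Warn
from h import *
im,d,K,T=load('wr13'); C=cloud(d,K,T)
H=cv2.cvtColor(im,cv2.COLOR_BGR2HSV)
rows=np.arange(420)[:,None]
top=(abs(C[...,2]-.064)<.005)&(rows<200)
for n,m,z in [('stocktop',top,.064),('fin',(abs(C[...,2]-.106)<.006)&(rows<200),.106)]:
    for mm,s,c in comps(m,60):
        v,u=np.nonzero(mm); X=ray(K,T,np.c_[u,v],z)[:,:2]; print(n,s.tolist(),rect(X),np.median(C[mm][:,2]).round(4))
g=mask(im,'orange')&(C[...,2]<.02)&(rows<200)
for mm,s,c in comps(g,60):
    v,u=np.nonzero(mm); X=ray(K,T,np.c_[u,v],.004)[:,:2]; print('strip',s.tolist(),rect(X))
fm=(H[...,1]<70)&(H[...,2]>110)&top
fm=cv2.morphologyEx(fm.astype(np.uint8),cv2.MORPH_CLOSE,np.ones((3,3)))
for mm,s,c in comps(fm,60):
    v,u=np.nonzero(mm); X=ray(K,T,np.c_[u,v],.064)[:,:2]; print('field',s.tolist(),rect(X))
# held cartridge
ht=(C[...,2]>.225)&(C[...,2]<.255)&(rows>190)&(rows<262)&(C[...,1]>-.335)&(C[...,0]<.6)
p=C[ht]; l=np.linalg.lstsq(np.c_[p[:,0]-.53,p[:,1]+.3,np.ones(len(p))],p[:,2],rcond=None)[0]; print('held top plane',len(p),l.round(4), p.min(0).round(3),p.max(0).round(3))
E
```

```text
stocktop [216, 29, 112, 59, 3629] ([552.7, -162.9], [118.8, 41.8], -8.7) 0.0637
stocktop [212, 74, 108, 55, 3347] ([545.9, -206.9], [118.9, 41.6], -8.7) 0.0637
stocktop [206, 154, 100, 38, 2434] ([532.4, -294.8], [118.8, 42.0], -8.8) 0.0637
fin [283, 45, 38, 26, 711] ([583.7, -168.1], [35.4, 17.9], -8.9) 0.1034
fin [276, 94, 37, 23, 627] ([577.1, -211.7], [35.3, 17.6], -8.7) 0.1033
fin [264, 179, 34, 12, 302] ([563.8, -294.3], [36.3, 12.3], 0.3) 0.1034
field [219, 29, 58, 48, 2048] ([526.5, -157.2], [59.2, 38.5], -8.7)
field [212, 76, 58, 43, 1834] ([517.8, -203.5], [62.3, 39.8], -8.5)
field [207, 156, 53, 35, 1414] ([504.4, -290.9], [62.3, 37.1], -8.7)
held top plane 8023 [ 0.0147 -0.2333  0.2448] [ 0.472 -0.317  0.225] [ 0.591 -0.281  0.255]
```

```bash
cat > held.py <<'E'
import sys
from h import *
from scipy.spatial.transform import Rotation as R
def held(t,ztop,x0,x1,y0,y1):
    im,d,K,T=load(t); C=cloud(d,K,T)
    r=np.arange(420)[:,None]
    b=(r>185)&(r<262)&(C[...,0]>x0)&(C[...,0]<x1)&(C[...,1]>y0)&(C[...,1]<y1)
    m=b&(abs(C[...,2]-ztop)<.004); p=C[m]
    l=np.linalg.lstsq(np.c_[p[:,0]-p[:,0].mean(),p[:,1]-p[:,1].mean(),np.ones(len(p))],p[:,2],rcond=None)[0]
    print('top',len(p),'slopes deg',np.degrees(l[:2]).round(2),'z',l[2].round(4)); print('rect',rect(p[:,:2]), (p[:,:2].min(0)*1000).round(1),(p[:,:2].max(0)*1000).round(1))
    s=b&(C[...,2]<ztop-.010)&(C[...,2]>ztop-.055); p=C[s]
    if len(p)>50:
        l=np.linalg.lstsq(np.c_[p[:,0]-p[:,0].mean(),p[:,2]-p[:,2].mean(),np.ones(len(p))],p[:,1],rcond=None)[0]
        print('+y face',len(p),'yaw',np.degrees(l[0]).round(2),'roll',np.degrees(l[1]).round(2),'y',(l[2]*1000).round(1),'at x',(p[:,0].mean()*1000).round(1), (p.min(0)*1000).round(1),(p.max(0)*1000).round(1))
E
python3 - <<'E'
from held import *
held('wr13',.245,.45,.61,-.335,-.27)
E
```

```text
top 6659 slopes deg [-0.17 -1.74] z 0.2446
rect ([531.5, -299.3], [119.1, 35.6], 0.4) [ 471.9 -317.5] [ 591.1 -281.3]
+y face 2500 yaw 0.45 roll -0.05 y -281.9 at x 531.5 [ 471.7 -283.5  190. ] [ 590.1 -280.9  235. ]
```

Held cartridge is level, with centre (531.5,-302.6) and yaw 0.45°. The gap centre is (539.15,-250.9), yaw -8.7°. So I turn -9.15°, shift (+7.2,+46.8) and lower 110 mm to hover just above stock height.

```bash
python3 -m inch '[{"wx":0,"wy":0,"wz":-4,"tx":3,"ty":20,"tz":0,"jaw":1},{"wx":0,"wy":0,"wz":-9.15,"tx":7.2,"ty":46.8,"tz":-5,"jaw":1},{"wx":0,"wy":0,"wz":-9.15,"tx":7.2,"ty":46.8,"tz":-35,"jaw":1},{"wx":0,"wy":0,"wz":-9.15,"tx":7.2,"ty":46.8,"tz":-80,"jaw":1},{"wx":0,"wy":0,"wz":-9.15,"tx":7.2,"ty":46.8,"tz":-105,"jaw":1}]'
python3 -m inch '[{"wx":0,"wy":0,"wz":0,"tx":0,"ty":0,"tz":0,"jaw":1},{"wx":0,"wy":0,"wz":0,"tx":0,"ty":0,"tz":0,"jaw":1},{"wx":0,"wy":0,"wz":0,"tx":0,"ty":0,"tz":0,"jaw":1}]'
python3 - <<'E'
from held import *
for n in ['wrist','side','scene']: im,d,P=grab(n,n[0:2]+'14')
o=env.get_obs(); print(o['t'],o['ee_pos'],R.from_quat(o['orientation']).as_matrix().round(4)[:,1])
held('wr14',o['ee_pos'][2]-.0199,.45,.625,-.30,-.21)
im,d,K,T=load('wr14'); C=cloud(d,K,T); rows=np.arange(420)[:,None]
for n,m,z in [('stocktop',(abs(C[...,2]-.064)<.005)&(rows<225),.064),('fin',(abs(C[...,2]-.106)<.006)&(rows<225),.106)]:
    for mm,s,c in comps(m,60):
        v,u=np.nonzero(mm); X=ray(K,T,np.c_[u,v],z)[:,:2]; print(n,s.tolist(),rect(X))
a=cv2.imread('pics/si14.png')[80:230,270:430]; b=cv2.imread('pics/sc14.png')[190:340,90:250]
cv2.imwrite('pics/c14.png',cv2.hconcat([cv2.resize(a,None,fx=2.5,fy=2.5,interpolation=2),cv2.resize(b,None,fx=2.5,fy=2.5,interpolation=2)]))
E
```

```text
t: 21.85
ee_pos: [0.5684, -0.2563, 0.1579]
orientation: [0.76, 0.65, -0.0, -0.001]
contact_force: [0.7, -0.2, -1.0]
grip_width: 0.0354
t: 22.22
ee_pos: [0.5701, -0.2581, 0.1615]
orientation: [0.76, 0.65, 0.001, 0.001]
contact_force: [-0.1, 0.7, -2.5]
grip_width: 0.0355
22.375 [ 0.56957334 -0.25805792  0.16079378] [ 0.9878 -0.1559  0.0015]
top 6708 slopes deg [-0.43 -2.  ] z 0.1412
rect ([540.0, -249.8], [119.6, 35.7], -8.9) [ 478.6 -266.7] [ 601.  -223.5]
+y face 2481 yaw -8.87 roll 0.06 y -232.6 at x 542.8 [ 484.2 -242.7   85.9] [ 600.7 -223.6  130.9]
stocktop [166, 74, 147, 54, 6339] ([552.7, -162.4], [118.4, 41.0], -8.9)
stocktop [172, 131, 140, 49, 5311] ([546.0, -206.2], [118.4, 41.2], -8.9)
fin [253, 85, 51, 28, 1368] ([583.8, -167.3], [34.8, 17.5], -8.9)
fin [255, 150, 48, 25, 1131] ([577.2, -210.5], [34.7, 17.6], -9.0)
fin [158, 196, 159, 6, 636] ([541.8, -232.5], [120.1, 3.9], -8.6)
```

View pics/c14.png

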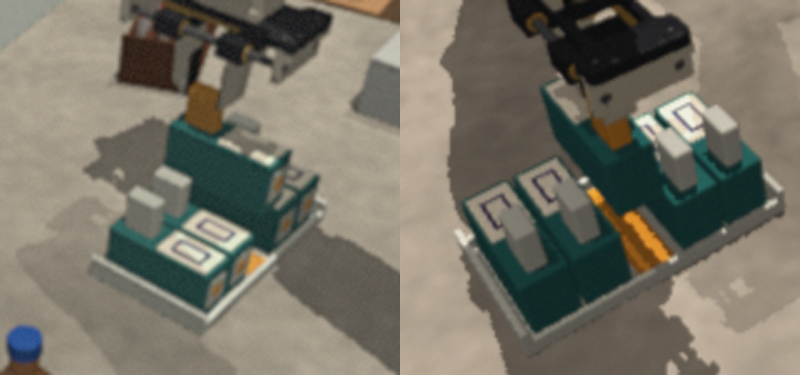

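View pics/wr14.png

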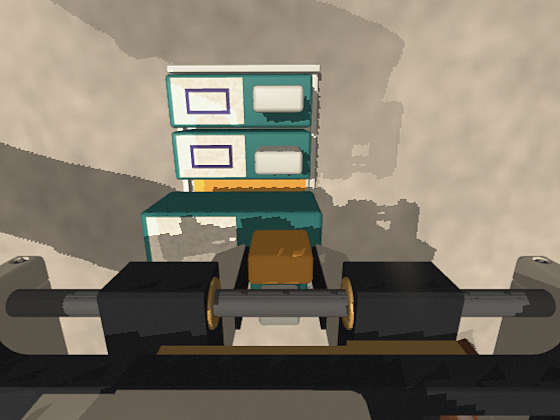

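Held cartridge measures (539.4,-253.1), yaw -8.9°; the gap from this same view is (539.0,-251.0), yaw -8.9°. I correct by +2.1 mm in y and go down 10 mm to the stock tops, then re-check.

```bash
python3 -m inch '[{"wx":0,"wy":0,"wz":0,"tx":-0.4,"ty":2.1,"tz":0,"jaw":1},{"wx":0,"wy":0,"wz":0,"tx":-0.4,"ty":2.1,"tz":-5,"jaw":1},{"wx":0,"wy":0,"wz":0,"tx":-0.4,"ty":2.1,"tz":-10,"jaw":1},{"wx":0,"wy":0,"wz":0,"tx":-0.4,"ty":2.1,"tz":-10,"jaw":1},{"wx":0,"wy":0,"wz":0,"tx":-0.4,"ty":2.1,"tz":-10,"jaw":1}]'
python3 - <<'E'
from held import *
for n in ['wrist','side','scene']: im,d,P=grab(n,n[0:2]+'15')
o=env.get_obs(); print(o['t'],o['ee_pos'],R.from_quat(o['orientation']).as_matrix().round(4)[:,1])
held('wr15',o['ee_pos'][2]-.0199,.45,.625,-.30,-.21)
im,d,K,T=load('wr15'); C=cloud(d,K,T); rows=np.arange(420)[:,None]
for n,m,z in [('stocktop',(abs(C[...,2]-.064)<.005)&(rows<225),.064)]:
    for mm,s,c in comps(m,60):
        v,u=np.nonzero(mm); X=ray(K,T,np.c_[u,v],z)[:,:2]; print(n,s.tolist(),rect(X))
a=cv2.imread('pics/si15.png')[80:230,270:430]; b=cv2.imread('pics/sc15.png')[190:340,90:250]
cv2.imwrite('pics/c15.png',cv2.hconcat([cv2.resize(a,None,fx=2.5,fy=2.5,interpolation=2),cv2.resize(b,None,fx=2.5,fy=2.5,interpolation=2)]))
E
```

```text
t: 23.0
ee_pos: [0.5687, -0.2559, 0.1497]
orientation: [0.76, 0.65, -0.0, -0.0]
contact_force: [-0.1, 0.4, -2.6]
grip_width: 0.0357
23.15 [ 0.56879236 -0.25589038  0.14996245] [ 9.878e-01 -1.560e-01  3.000e-04]
top 6660 slopes deg [-0.45 -1.79] z 0.1296
rect ([538.6, -247.4], [119.2, 35.8], -8.9) [ 477.4 -264.1] [ 599.5 -221.1]
+y face 2515 yaw -8.89 roll 0.02 y -230.3 at x 541.5 [ 482.6 -240.2   75.1] [ 599.1 -221.2  120.1]
stocktop [163, 75, 154, 56, 6843] ([552.7, -162.3], [118.3, 40.8], -8.9)
stocktop [170, 134, 145, 51, 5631] ([546.0, -206.0], [118.3, 41.3], -9.0)
```

View pics/c15.png

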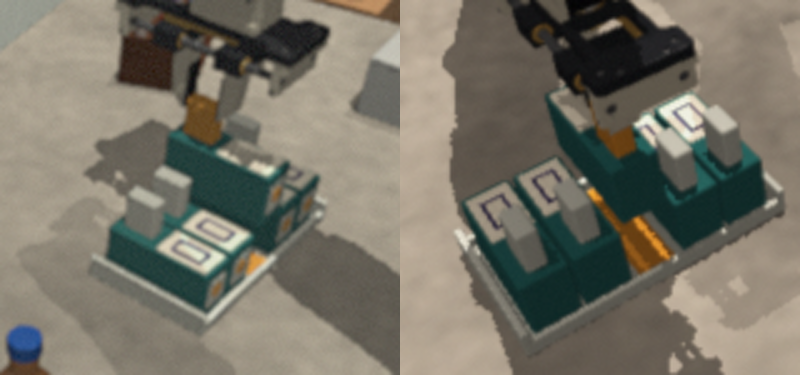

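Aligned to within 1 mm in x and 0.3 mm in y. I enter the gap slowly.

```bash
python3 -m inch '[{"wx":0,"wy":0,"wz":0,"tx":0.8,"ty":0.1,"tz":0,"jaw":1},{"wx":0,"wy":0,"wz":0,"tx":0.8,"ty":0.1,"tz":-5,"jaw":1},{"wx":0,"wy":0,"wz":0,"tx":0.8,"ty":0.1,"tz":-10,"jaw":1},{"wx":0,"wy":0,"wz":0,"tx":0.8,"ty":0.1,"tz":-15,"jaw":1},{"wx":0,"wy":0,"wz":0,"tx":0.8,"ty":0.1,"tz":-20,"jaw":1}]'
python3 -m inch '[{"wx":0,"wy":0,"wz":0,"tx":0,"ty":0,"tz":-6,"jaw":1},{"wx":0,"wy":0,"wz":0,"tx":0,"ty":0,"tz":-12,"jaw":1},{"wx":0,"wy":0,"wz":0,"tx":0,"ty":0,"tz":-18,"jaw":1},{"wx":0,"wy":0,"wz":0,"tx":0,"ty":0,"tz":-22,"jaw":1},{"wx":0,"wy":0,"wz":0,"tx":0,"ty":0,"tz":-22,"jaw":1}]'
python3 - <<'E'
from held import *
for n in ['wrist','side','scene']: im,d,P=grab(n,n[0:2]+'16')
o=env.get_obs(); print(o['t'],o['ee_pos'],R.from_quat(o['orientation']).as_matrix().round(4)[:,1],o['contact_force'])
held('wr16',o['ee_pos'][2]-.0199,.45,.625,-.30,-.22)
im,d,K,T=load('wr16'); C=cloud(d,K,T); rows=np.arange(420)[:,None]
for n,m,z in [('stocktop',(abs(C[...,2]-.064)<.005)&(rows<205),.064)]:
    for mm,s,c in comps(m,60):
        v,u=np.nonzero(mm); X=ray(K,T,np.c_[u,v],z)[:,:2]; print(n,s.tolist(),rect(X))
a=cv2.imread('pics/si16.png')[80:230,270:430]; b=cv2.imread('pics/sc16.png')[190:340,90:250]
cv2.imwrite('pics/c16.png',cv2.hconcat([cv2.resize(a,None,fx=2.5,fy=2.5,interpolation=2),cv2.resize(b,None,fx=2.5,fy=2.5,interpolation=2)]))
E
```

```text
t: 23.78
ee_pos: [0.5694, -0.2557, 0.1293]
orientation: [0.76, 0.65, -0.0, -0.0]
contact_force: [-0.1, 0.2, -2.3]
grip_width: 0.0359
t: 24.4
ee_pos: [0.5693, -0.2556, 0.1075]
orientation: [0.76, 0.65, -0.0, -0.0]
contact_force: [-0.5, -0.6, -2.2]
grip_width: 0.0358
24.55 [ 0.56968749 -0.25580158  0.10806612] [ 9.878e-01 -1.559e-01  5.000e-04] [-0.8117924   0.21390409 -1.76072696]
top 6631 slopes deg [-0.47 -1.67] z 0.0874
rect ([539.2, -247.2], [119.2, 35.7], -8.7) [ 477.8 -263.4] [ 600.1 -221.1]
+y face 2328 yaw -7.98 roll -2.7 y -228.8 at x 544.8 [ 482.7 -239.9   48.4] [ 602.7 -220.    78.2]
stocktop [138, 67, 186, 68, 9738] ([552.7, -162.4], [118.1, 41.3], -8.9)
stocktop [148, 138, 173, 60, 7698] ([546.0, -205.9], [118.0, 41.3], -8.8)
stocktop [154, 200, 164, 5, 609] ([541.5, -229.7], [117.7, 3.0], -9.0)
```

View pics/c16.png

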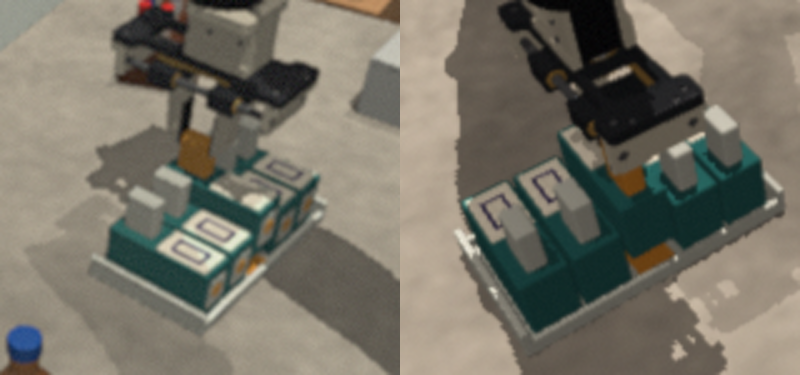

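View pics/wr16.png

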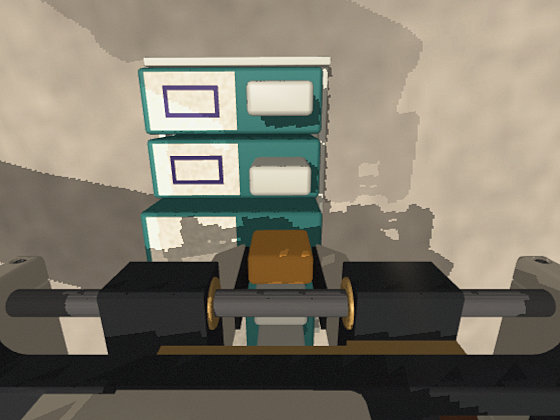

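It is halfway in, with no contact force and the neighbours unmoved. I continue slowly.

```bash
python3 -m inch '[{"wx":0,"wy":0,"wz":0,"tx":0,"ty":0,"tz":-6,"jaw":1},{"wx":0,"wy":0,"wz":0,"tx":0,"ty":0,"tz":-12,"jaw":1},{"wx":0,"wy":0,"wz":0,"tx":0,"ty":0,"tz":-17,"jaw":1},{"wx":0,"wy":0,"wz":0,"tx":0,"ty":0,"tz":-20,"jaw":1},{"wx":0,"wy":0,"wz":0,"tx":0,"ty":0,"tz":-20,"jaw":1}]'
python3 -m inch '[{"wx":0,"wy":0,"wz":0,"tx":0,"ty":0,"tz":-1,"jaw":1},{"wx":0,"wy":0,"wz":0,"tx":0,"ty":0,"tz":-2,"jaw":1},{"wx":0,"wy":0,"wz":0,"tx":0,"ty":0,"tz":-3,"jaw":1},{"wx":0,"wy":0,"wz":0,"tx":0,"ty":0,"tz":-3,"jaw":1}]'
```

```text
t: 25.18
ee_pos: [0.5693, -0.2557, 0.0875]
orientation: [0.76, 0.65, -0.0, -0.0]
contact_force: [0.1, 0.2, -2.6]
grip_width: 0.0356
t: 25.68
ee_pos: [0.5695, -0.2557, 0.0848]
orientation: [0.76, 0.65, -0.0, -0.0]
contact_force: [-0.9, 0.2, -2.0]
grip_width: 0.0355
```

```bash
python3 -m inch '[{"wx":0,"wy":0,"wz":0,"tx":0,"ty":0,"tz":-0.6,"jaw":1},{"wx":0,"wy":0,"wz":0,"tx":0,"ty":0,"tz":-1.2,"jaw":1},{"wx":0,"wy":0,"wz":0,"tx":0,"ty":0,"tz":-1.2,"jaw":1},{"wx":0,"wy":0,"wz":0,"tx":0,"ty":0,"tz":-1.2,"jaw":1}]'
```

```text
t: 26.18
ee_pos: [0.5695, -0.2558, 0.0839]
orientation: [0.76, 0.65, 0.0, 0.0]
contact_force: [-1.1, 0.1, 3.2]
grip_width: 0.0354
```

Light contact with the floor (about 5 N). I release gently and retreat straight up.

```bash
python3 -m inch '[{"wx":0,"wy":0,"wz":0,"tx":0,"ty":0,"tz":0,"jaw":0.18},{"wx":0,"wy":0,"wz":0,"tx":0,"ty":0,"tz":0,"jaw":0.1},{"wx":0,"wy":0,"wz":0,"tx":0,"ty":0,"tz":0,"jaw":0},{"wx":0,"wy":0,"wz":0,"tx":0,"ty":0,"tz":0,"jaw":-0.2},{"wx":0,"wy":0,"wz":0,"tx":0,"ty":0,"tz":0,"jaw":-0.2}]'
python3 -m inch '[{"wx":0,"wy":0,"wz":0,"tx":0,"ty":0,"tz":5,"jaw":-0.2},{"wx":0,"wy":0,"wz":0,"tx":0,"ty":0,"tz":20,"jaw":-0.2},{"wx":0,"wy":0,"wz":0,"tx":0,"ty":0,"tz":50,"jaw":-0.2},{"wx":0,"wy":0,"wz":0,"tx":0,"ty":0,"tz":100,"jaw":-0.2},{"wx":0,"wy":0,"wz":0,"tx":0,"ty":-20,"tz":160,"jaw":-0.2}]'
python3 -m inch '[{"wx":0,"wy":0,"wz":0,"tx":0,"ty":-40,"tz":20,"jaw":-0.2},{"wx":0,"wy":0,"wz":0,"tx":0,"ty":-60,"tz":30,"jaw":-0.2},{"wx":0,"wy":0,"wz":0,"tx":0,"ty":-60,"tz":30,"jaw":-0.2},{"wx":0,"wy":0,"wz":0,"tx":0,"ty":-60,"tz":30,"jaw":-0.2}]'
python3 - <<'E'
from held import *
for n in ['wrist','side','scene']: im,d,P=grab(n,n[0:2]+'17')
im,d,K,T=load('wr17'); C=cloud(d,K,T); rows=np.arange(420)[:,None]
for n,m,z in [('stocktop',(abs(C[...,2]-.064)<.005)&(rows<230),.064),('fin',(abs(C[...,2]-.106)<.006)&(rows<230),.106)]:
    for mm,s,c in comps(m,60):
        v,u=np.nonzero(mm); X=ray(K,T,np.c_[u,v],z)[:,:2]; print(n,s.tolist(),rect(X),np.median(C[mm][:,2]).round(4))
im,d,K,T=load('wr17')
E
```

```text
t: 26.8
ee_pos: [0.5696, -0.2557, 0.0837]
orientation: [0.76, 0.65, 0.0, 0.0]
contact_force: [0.5, -0.2, -0.6]
grip_width: 0.0545
t: 27.42
ee_pos: [0.5695, -0.2736, 0.2451]
orientation: [0.759, 0.651, 0.0, -0.001]
contact_force: [1.3, -0.8, -0.1]
grip_width: 0.0545
t: 27.92
ee_pos: [0.5696, -0.334, 0.2727]
orientation: [0.76, 0.65, 0.0, -0.001]
contact_force: [-0.1, 0.4, -0.1]
grip_width: 0.0551
stocktop [185, 13, 110, 43, 3648] ([552.7, -163.3], [118.8, 41.0], -8.9) 0.0636
stocktop [189, 58, 106, 40, 3294] ([546.1, -206.9], [118.8, 41.1], -8.9) 0.0637
stocktop [192, 100, 102, 37, 3123] ([539.2, -250.7], [118.5, 40.9], -8.9) 0.0636
stocktop [196, 140, 98, 34, 2668] ([532.6, -295.5], [118.8, 40.3], -8.9) 0.0637
stocktop [199, 176, 94, 32, 2334] ([525.5, -339.2], [118.0, 40.6], -8.9) 0.0637
fin [250, 14, 36, 21, 735] ([583.8, -168.8], [34.1, 17.1], -8.9) 0.1032
fin [251, 64, 35, 20, 665] ([577.0, -212.3], [34.6, 17.7], -8.9) 0.1032
fin [252, 111, 34, 17, 560] ([570.3, -255.9], [34.8, 16.2], -8.9) 0.1033
fin [254, 153, 32, 17, 510] ([563.9, -299.6], [34.2, 17.5], -8.9) 0.1032
fin [255, 193, 31, 15, 459] ([557.2, -343.5], [34.4, 16.6], -8.9) 0.1032
```

View pics/wr17.png

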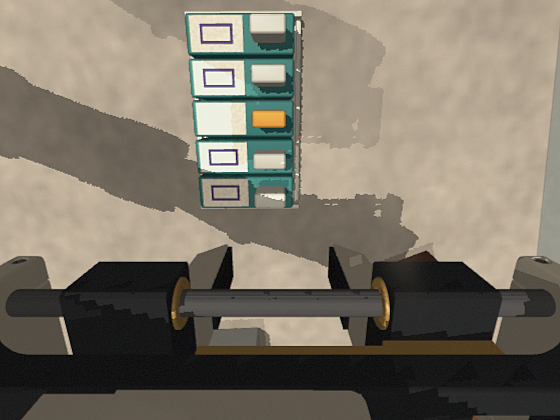

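View pics/sc17.png

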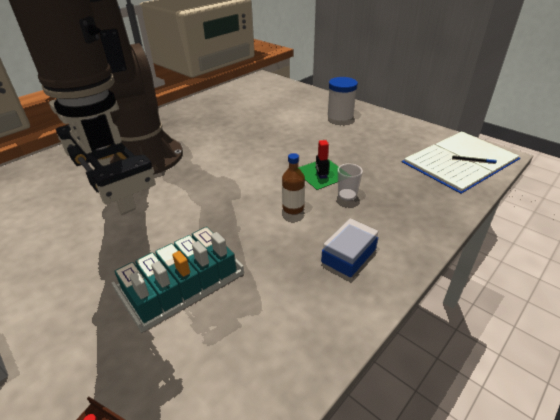

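View pics/si17.png

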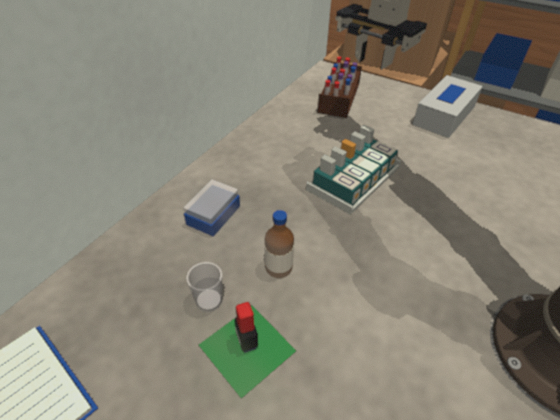

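The cartridge at (245,118) in the wrist view sits flush in line with its four neighbours: same height and yaw, fins on the same side. The stamp stands on the mat and the bystanders are where they were. I'm handing in.

Run:
```python
from bench import env
print(env.sign_off())
```

```text
the job is handed in; nothing more can be done
None
```

I stamped the cartridge, stood the stamp back upright on its mat, set the cartridge into the gap and handed the job in at about 28 s. The one thing I could not confirm by eye is the print: the loose cartridge's field shows no mark in any picture, while the stock cartridges show theirs.

- **Stamping:** before touchdown the stamp was aligned with the field to within about 0.5 mm and 0.5°. It was pressed about 7 mm in at roughly 12 N, held for more than 0.6 s and lifted straight up. I judged the pressing from the depth image and the wrist force. The wrist also read about 2.5 N sideways while the stamp was pressed, with under 0.5 mm of tool movement.
- **Cartridge in the tray:** its centre measured (539.2, -250.7) mm against a target of (539.1, -250.9) mm. Height and yaw match its neighbours (top at 63.6 mm, -8.9°), and the fin is on the same side as theirs.
- **Everything else:** the three stock cartridges I had measured earlier stayed within about 1 mm of where they were. The fourth measured in line with them at the end. The bottle, beaker and tip box look unmoved in the last pictures, and the gripper ended clear of everything.

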